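Scrape the leftover wax off the tipped drip tray

TASK

Tip the drip tray up to its stop by the black bar at its rear; while it stands tipped, take the green-handled scraper out of its spring clip and sweep all three stuck lumps of wax down the tray floor and over the open lip into the white cup, without touching the wax with the gripper itself. Finish with the scraper pressed fully home in its clip again and the tray lowered flat; leave the cup, upright, and everything else where they stand.

Things in the scene. Friction and masses are not known exactly. Their poses are not given: they have to be found in the camera images.
- tray (a joint): Tilt of the drip tray about its hinge, rad: 0 = flat (its lower stop, as it starts), 0.61 = tipped right up against its upper stop, rear bar raised. Stiff friction hinge (1.4 N m): the tray stays at whatever angle it is left, lifting the bar takes about 8 N, pushing it down about 5 N; pressing hard on the tray's floor pushes it down again.
- tray_hinge (a point): Midpoint of the tray's hinge axis, 85 mm above the bench, on the fixed steel stand. Axes are the stand's: x level, from the open lip towards the rear bar, y along the hinge axis, z up. Uprights with round black knobs stand 58 to 75 mm either side of it in y, up to 18 mm above it; the base plate, 8 mm thick, reaches from x = -8 to 208 mm, y +-80 mm.
- tray_lip (a point): On the tray: middle of the open front lip, on the upper face of the tray's floor. Axes turn with the tray: x along the floor from lip to rear, y across, z square to the floor. The lip is 30 mm in front of the hinge axis and the floor's upper face 3 mm above the axis. Dark flat floor, 215 mm long in x and 94 mm wide between the steel side walls; side and rear walls stand 18 mm above the floor, 3 mm thick; no wall at the lip.
- tray_bar (a point): On the tray: centre of the round black bar handle, 13 mm thick, 90 mm long in y, 235 mm behind the hinge axis and 12 mm above it (97 mm above the bench when flat; its top 236 mm above the bench when tipped right up: carry things over or round it). 41 mm free between it and the rear wall, between two thin arms at y = +-36 mm. Axes as tray_lip. It may turn between the fingers.
- cup: Open white rectangular plastic cup, outside 70 (x) x 116 (y) x 55 (z) mm, walls 3 mm, standing loose on the bench under the tray's lip; origin at the centre of its underside, z up, its x roughly along the stand's x. The tipped lip hangs about 13 mm above its rim and just inside its near wall.
- scraper: Hand scraper standing upright in the clip: white plastic blade 4 mm thick (x), 82 mm wide (y), 50 mm high, and above it a green handle 16 (x) x 30 (y) mm from 47 to 107 mm. Origin at the middle of the blade's lower edge, z up to the handle. 60 g. Same both ways round.
- clip_seat (a point): Where the middle of the blade's lower edge rests when the scraper is fully home: on the clip's fixed grey base, 12 mm above the bench. x across the blade's thickness, y along the blade, z up. Two sprung jaws, 60 mm long in y, pinch the blade from both x sides (out takes about 3 N, in about 8 N); their flared mouth, 14 mm wide when shut, is 35 mm above this point. Pull and press along z.
- wax1: Cream lump of wax, mould-shaped, 28 x 24 mm and 15 mm high, 10 g, stuck to the tray's floor: it does not slide when the tray is tipped but gives way to a light push. Origin at the centre of its underside.
- wax2: Cream lump of wax, mould-shaped, 28 x 24 mm and 15 mm high, 10 g, stuck to the tray's floor: it does not slide when the tray is tipped but gives way to a light push. Origin at the centre of its underside.
- wax3: Cream lump of wax, mould-shaped, 28 x 24 mm and 15 mm high, 10 g, stuck to the tray's floor: it does not slide when the tray is tipped but gives way to a light push. Origin at the centre of its underside.
- tube_rack: Blue tube rack with small capped tubes, 75 x 160 mm, 53 mm high (bystander; leave it where it stands)
- tip_box: White pipette-tip box with yellow tips, 85 x 125 mm, 55 mm high (bystander; leave it where it stands)
- cassettes: Stack of four small embedding cassettes, 30 x 40 mm, 27 mm high (bystander; leave it where it stands)
- marker: Black marker pen lying on the bench, 130 mm long, 15 mm thick (bystander; leave it where it stands)
- slide_box: Green microscope-slide box, 95 x 180 mm, 34 mm high (bystander; leave it where it stands)
- jar: Amber glass jar with white lid, 68 mm across, 80 mm high (bystander; leave it where it stands)
- wash_bottle: White wash bottle with green cap and bent spout, 74 mm across, 190 mm high (bystander; leave it where it stands)
Mind the look-alikes: they are no part of the job. There is more than one size of the scraper; the one meant has the size given above.

How it is judged:
By the outcome, as a careful person would: the job done as asked, in the order asked, and still so for the second after the job is handed in, with the robot touching nothing.
It also fails if it takes over 70 s, if anything falls off the work surface, if the arm or the gripper's body presses on something with over 40 N, if the wrist force passes 120 N, or if a joint passes its speed limit or range.

ROBOT

A 6-joint arm with a two-finger parallel gripper is mounted at the origin on the work surface. World frame = base frame: x ahead of the robot, y to its left, z up, the work surface at z = 0. Lengths are in m, angles in rad, forces in N, time in s.
With the tool pointing down it reaches from about 0.35 to 0.975 m from the base axis. Payload 4.9 kg.
Tool frame: the origin (TCP) lies midway between the tips of the shut fingers; the grasp point (between the pads) lies 19 mm behind it (ctrl.grip_point_offset is the distance from the TCP to the grasp point, in m); x points along the fingers, y is the direction in which the jaws open and shut, and the axes are right-handed (so a half turn about x gives the same grasp; the last joint's range is limited). The gripper opens to 85 mm and grips with 20 to 120 N. Pads are 22 mm wide; open, the fingers measure 114 mm over their backs; the gripper's body (76 mm by 85 mm) begins 54 mm behind the grasp point. The pads swing forward as they close: fully open they stand 13 mm farther back than shut.
Start: joints at [1.058, 0.053, 1.613, -0, 1.476, -0.119], TCP at [0.24, 0.577, 0.231] pointing down, gripper open.
Joint ranges: [-3.01, 3.01], [-1.01, 2.22], [0.06, 2.58], [-1.02, 4.17], [0.09, 2.62], [-3.14, 3.14]. Speed limits (rad/s): [2.57, 2.57, 3.14, 3.14, 3.14, 3.14].

INTERFACE

Orientations are given as a unit quaternion [w, x, y, z].
In Python, from workcell import ctrl, eyes, order gives the robot as it stands.
- The arm moves only by the tool arm_command, never from a script. Its argument "increments" is a list of rows, each an object of numbers: "x", "y", "z": the shift along the tool's x, y, z as a fraction of full scale; "rx", "ry", "rz": the turn, a rotation vector about the tool's x, y, z as a fraction of full scale; "jaw": the closure, from 0 (fully open) to 1 (shut). A call has 1 to 10 rows; each row is the pose to reach, as a shift and turn from the pose measured when the call began, along the tool's axes at that moment; what a row does not reach only later rows make up. Full scale, the value 1, is 0.1 m for a shift and 30 degrees for a turn. A row lasts 1/12 s, in which the tool goes at most 41.7 mm and 7.16 degrees, less where a joint would pass 70% of its speed; a pose out of reach is approached as far as the arm can. A call with a number of a shift or a turn outside -1 to 1 is refused whole. A call with a gripper value outside its range is refused whole. The fingers move at their own pace and stop on an object; the grip force is fixed at half the most. Time passes only in rows, so rows that repeat a pose let the fingers close. It gives the time, the measured TCP pose, the force and the opening at its end, in the units of the state.
- ctrl.get_state(): the state, without advancing time (a new reading comes with each control period).
- eyes.camera(name): name is "scene" or "side" or "wrist"; returns a dict with "pixels" (384x512x3 uint8, red, green, blue), "z_map" (384x512 float32, m along the optical axis (not along the pixel's ray), 0 where there is no reading), "camera_matrix" (3x3 intrinsics, pixels), "k1" (the pictures are not rectified: a ray, as slopes to the right and down, at radius r is drawn at 1 + k1 r^2 times it, then the intrinsics apply), "R" (3x3) and "t" (3): a world point X has camera coordinates R X + t; the wrist camera has in their place "hand_eye" (4x4, takes a point from camera to tool coordinates, whose origin is the TCP and whose axes are the tool frame's). Camera axes: x right, y down, z forward; pixel columns grow to the right and rows downward; lengths in m; the calibration is good to about 2 mm. A picture is of the moment at which its call begins: read the wrist's pose just before it.
- order.sign_off(): hands the job in, once; it reports no verdict.
The state is a dict: "clock": time; "q": joint angles; "dq": joint speeds; "tau": joint torques, N m; "ee_pos": TCP position; "eef_rot": TCP orientation; "wrist_force": force on the tool from outside, world axes, zero at the start; "wrist_torque": the same for the moment, N m; "grip_width": opening from 0.0 (shut) to 1.0 (fully open).
Only numpy, scipy, OpenCV 4.12 (cv2) and the standard library are available. Lean on these libraries where they do the work, as an engineer would, in place of code of your own. Each camera call takes 0.05 s, during which the arm holds its last target.

## Working session

There is one attempt and no reset: what is moved stays moved. The work goes in short steps, Python scripts to look and compute and a tool call to move; the robot and the scene stay as the last step left them, time stands still between calls to the robot, and variables do not carry over. Pictures are saved under pics/ and viewed, and the job is handed in when it is done.

Besides the shell and the picture viewer there is one more tool, called by a JSON object that holds its "name" and its "arguments", one argument or row to a line. arm_command: Moves the arm, as the interface text tells. Shift numbers are shares of 0.1 m and turn numbers shares of 30 degrees, none past 1 either way. Its arguments: {"type":"object","properties":{"increments":{"type":"array"}},"required":["increments"]}

```bash
ls; mkdir -p pics; python3 - <<'E'
from workcell import ctrl, eyes, order
import cv2
print(ctrl.get_state()); print(ctrl.grip_point_offset)
for n in ["scene","side","wrist"]:
    d=eyes.camera(n)
    cv2.imwrite(f"pics/{n}0.png",cv2.resize(d["pixels"][:,:,::-1],(800,600),interpolation=cv2.INTER_CUBIC))
    print(n,d["camera_matrix"].tolist(),d["k1"],d.get("R"),d.get("t"),d.get("hand_eye"))
E
```

```text
pics
{'clock': 0.0, 'q': array([ 1.05801105e+00,  5.33605735e-02,  1.61427252e+00, -2.67478070e-06,
        1.47604331e+00, -1.19000129e-01]), 'dq': array([ 5.07932571e-04,  5.01295662e-04,  1.58548807e-07, -1.18891490e-03,
        5.45158899e-04,  2.25432116e-04]), 'tau': array([ 2.11786071e-03, -3.93678725e+01, -3.70180321e+01,  6.84540169e-05,
        7.02526944e-03,  2.99205090e-05]), 'ee_pos': array([0.23949523, 0.57661513, 0.23007357]), 'eef_rot': array([ 0.69321657,  0.13762555,  0.69367253, -0.13902667]), 'wrist_force': array([ 0.28094476, -0.27117295, -0.22607772]), 'wrist_torque': array([-0.00439537,  0.00957199, -0.02767478]), 'grip_width': 0.9987760636041603}
0.0187
scene [[373.3792655936784, 0.0, 260.22664120367574], [0.0, 373.3792655936784, 189.68549756982748], [0.0, 0.0, 1.0]] -0.02585917204375653 [[-0.83624925  0.54830045 -0.00733589]
 [ 0.37543276  0.562744   -0.73645736]
 [-0.39967167 -0.61861604 -0.67644419]] [ 0.49077973 -0.12580125  1.21054877] None
side [[454.8883876133091, 0.0, 261.13973876347353], [0.0, 454.8883876133091, 189.20601200419884], [0.0, 0.0, 1.0]] -0.13211706854687227 [[ 0.82296894 -0.56768646 -0.02131233]
 [-0.36971546 -0.50673444 -0.7788008 ]
 [ 0.43131497  0.64880836 -0.62690917]] [-0.46671461  0.27690565  1.01162871] None
wrist [[346.15230827148326, 0.0, 259.8528467841377], [0.0, 346.15230827148326, 196.24475735562964], [0.0, 0.0, 1.0]] 0.0007786266558569188 None None [[-9.42377682e-04 -3.01789462e-01  9.53374131e-01 -1.42295008e-01]
 [ 9.99998900e-01 -1.37616057e-03  5.52842659e-04 -2.71536999e-04]
 [ 1.14515379e-03  9.53373603e-01  3.01790427e-01 -7.84848887e-02]
 [ 0.00000000e+00  0.00000000e+00  0.00000000e+00  1.00000000e+00]]
```

View pics/scene0.png

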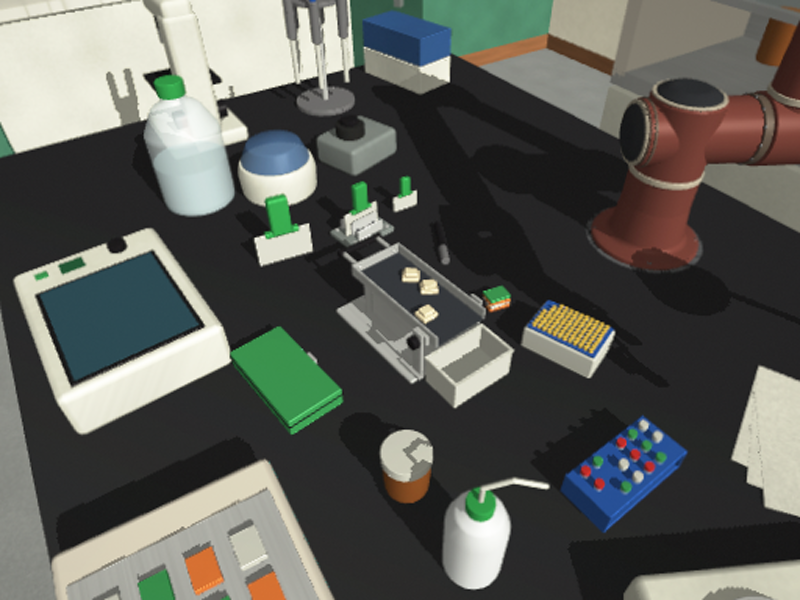

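View pics/side0.png

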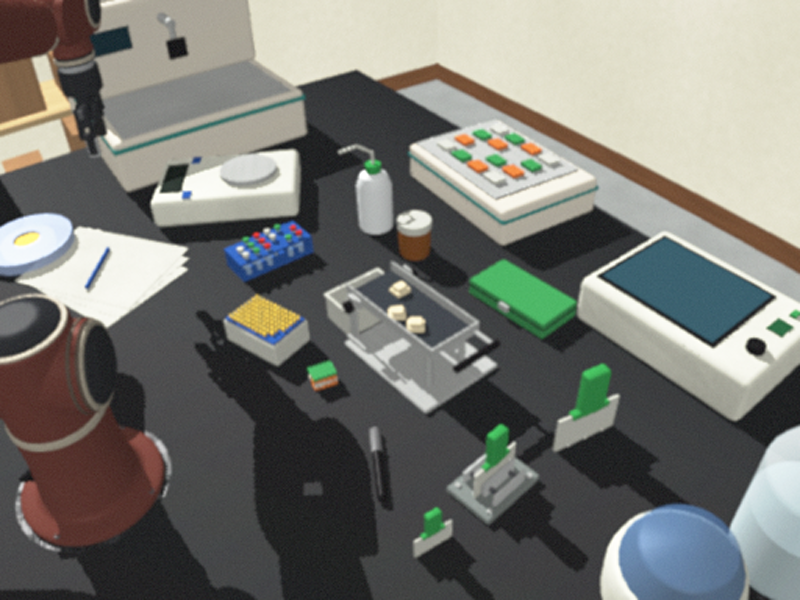

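View pics/wrist0.png

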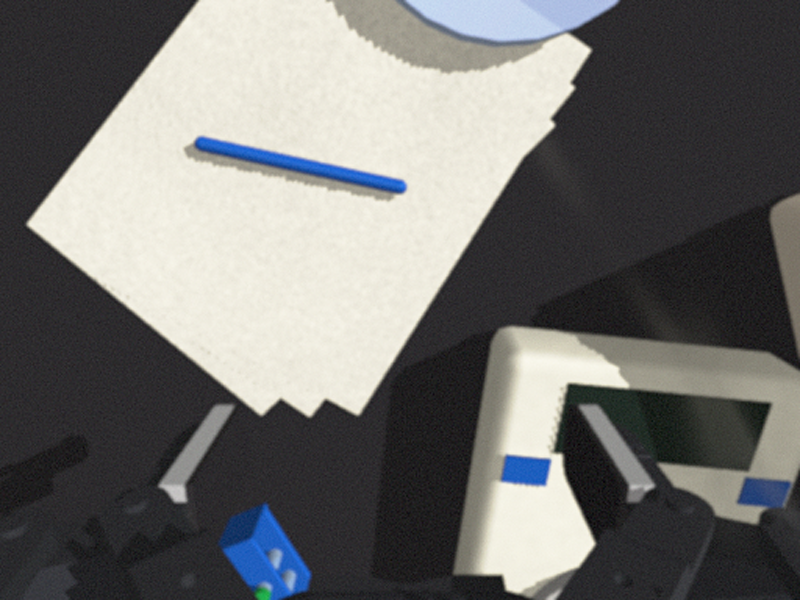

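```bash
cat > h.py <<'E'
import numpy as np, cv2
from scipy.spatial.transform import Rotation as Rn
from workcell import ctrl, eyes, order
def cam(name):
    s=ctrl.get_state(); d=eyes.camera(name)
    if "R" in d and d["R"] is not None:
        R=np.array(d["R"]);t=np.array(d["t"])
        d["c2w"]=(R.T,-R.T@t)
    else:
        H=np.array(d["hand_eye"]);q=np.array(s["eef_rot"]);T=Rn.from_quat(q[[1,2,3,0]]).as_matrix()
        d["c2w"]=(T@H[:3,:3],T@H[:3,3]+np.array(s["ee_pos"]))
    return d
def rays(d,uv):
    K=np.array(d["camera_matrix"]);uv=np.atleast_2d(np.asarray(uv,float))
    D=np.array([d["k1"],0,0,0,0.])
    x=(uv-K[[0,1],[2,2]])/K[0,0]; y=x.copy()
    for _ in range(20): y=x/(1+d["k1"]*(y**2).sum(1,keepdims=True))
    return np.c_[y,np.ones(len(y))]
def plane(d,uv,z):
    R,o=d["c2w"]; r=rays(d,uv)@R.T
    return o+r*((z-o[2])/r[:,2:])
def cloud(d):
    h,w=d["z_map"].shape; vv,uu=np.mgrid[:h,:w]
    R,o=d["c2w"]; P=(rays(d,np.c_[uu.ravel(),vv.ravel()])*d["z_map"].reshape(-1,1))@R.T+o
    P=P.reshape(h,w,3); P[d["z_map"]==0]=np.nan
    return P
def proj(d,X):
    R,o=d["c2w"];K=np.array(d["camera_matrix"]); c=(np.atleast_2d(X)-o)@R
    s=c[:,:2]/c[:,2:]; s=s*(1+d["k1"]*(s**2).sum(1,keepdims=True))
    return s*K[0,0]+K[[0,1],[2,2]]
def tri(d1,u1,d2,u2):
    R1,o1=d1["c2w"];R2,o2=d2["c2w"]
    a=rays(d1,u1)[0]@R1.T;b=rays(d2,u2)[0]@R2.T
    s=np.linalg.lstsq(np.c_[a,-b],o2-o1,rcond=None)[0]
    p,q=o1+a*s[0],o2+b*s[1]
    return (p+q)/2,np.linalg.norm(p-q)
def crop(d,x0,y0,x1,y1,fn):
    im=d["pixels"][y0:y1,x0:x1,::-1]; f=min(800/(x1-x0),600/(y1-y0))
    cv2.imwrite("pics/"+fn,cv2.resize(im,None,fx=f,fy=f,interpolation=cv2.INTER_CUBIC)); print(fn,"scale",f,"origin",x0,y0)
E
python3 - <<'E'
from h import *
a=cam("scene");b=cam("side")
np.savez("d0.npz",a=a["pixels"],az=a["z_map"],b=b["pixels"],bz=b["z_map"])
crop(a,205,140,345,265,"sc_tray.png");crop(b,195,155,335,275,"si_tray.png")
crop(a,150,105,290,185,"sc_clip.png");crop(b,250,220,420,365,"si_clip.png")
# upward height map
for n,d in (("sc",a),("si",b)):
    P=cloud(d)
    x=P[...,2]; print(n, np.nanmin(x),np.nanmax(x))
    hsv=cv2.cvtColor(d["pixels"],cv2.COLOR_RGB2HSV)
    g=cv2.inRange(hsv,(50,120,60),(75,255,255))
    k,l,st,c=cv2.connectedComponentsWithStats(g)
    for i in range(1,k):
        if st[i,4]>15:
            m=l==i; print(n,st[i],c[i].round(1),np.nanmedian(P[m],0).round(3),np.nanmin(P[m],0).round(3),np.nanmax(P[m],0).round(3))
E
```

```text
sc_tray.png scale 4.8 origin 205 140
si_tray.png scale 5.0 origin 195 155
sc_clip.png scale 5.714285714285714 origin 150 105
si_clip.png scale 4.137931034482759 origin 250 220
sc -0.7742494034334196 0.4245023731111905
sc [ 98  48  20  16 254] [107.8  55.3] [ 0.723 -0.639  0.269] [ 0.658 -1.033  0.146] [ 0.747 -0.627  0.278]
sc [255 112   9  14  89] [258.9 118.8] [ 0.356 -0.36   0.059] [ 0.337 -0.371  0.034] [ 0.369 -0.355  0.078]
sc [223 116  14  21 190] [229.8 125.8] [ 0.483 -0.329  0.092] [ 0.395 -0.516 -0.001] [ 0.504 -0.323  0.122]
sc [169 125  22  28 379] [178.2 138.6] [ 0.65  -0.339  0.102] [ 0.574 -0.526 -0.001] [ 0.68  -0.333  0.145]
sc [ 38 165  16  10  75] [ 45.4 169.5] [ 1.007 -0.424  0.093] [ 0.989 -0.439  0.091] [ 1.025 -0.41   0.095]
sc [ 23 174   8   5  22] [ 26.2 176.1] [ 1.056 -0.42   0.095] [ 1.048 -0.429  0.091] [ 1.065 -0.417  0.097]
sc [309 183  18  11 122] [317.6 187.8] [ 0.388 -0.01   0.027] [ 0.352 -0.05  -0.001] [0.409 0.006 0.03 ]
sc [ 148  209   72   69 2617] [183.5 242.1] [ 0.785 -0.032  0.034] [ 0.725 -0.183 -0.003] [0.84  0.045 0.039]
sc [402 275   6   6
[... 1260 characters left out ...]
 0.199 0.099] [1.019 0.184 0.091] [1.046 0.22  0.105]
si [ 301  166   68   51 1811] [334.9 190.2] [ 0.772 -0.073  0.033] [ 0.724 -0.151 -0.005] [0.871 0.075 0.039]
si [493 205  13   9  66] [498.8 209.2] [ 1.005 -0.429  0.092] [ 0.991 -0.441  0.089] [ 1.022 -0.418  0.097]
si [196 230  19  13 152] [205.3 236.2] [ 0.388 -0.011  0.025] [ 0.367 -0.03  -0.005] [0.421 0.034 0.031]
si [364 233  27  35 557] [378.8 249.5] [ 0.639 -0.356  0.111] [ 0.615 -0.363 -0.002] [ 0.792 -0.249  0.146]
si [309 271  17  30 321] [317.4 284.2] [ 0.475 -0.343  0.098] [ 0.457 -0.349 -0.003] [ 0.569 -0.252  0.122]
si [269 325  15  20 178] [276.5 333.9] [ 0.351 -0.369  0.062] [ 0.337 -0.374 -0.003] [ 0.396 -0.318  0.08 ]
```

```bash
ls pics
```

```text
sc_clip.png
sc_tray.png
scene0.png
si_clip.png
si_tray.png
side0.png
wrist0.png
```

View pics/sc_tray.png

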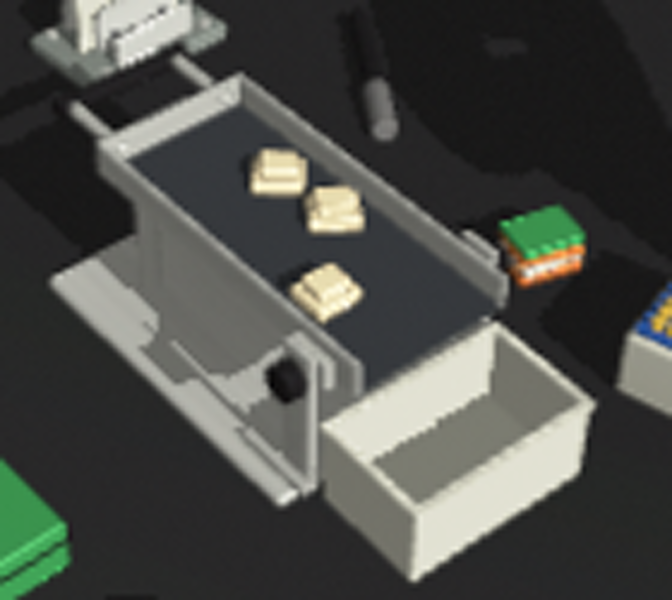

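View pics/si_tray.png

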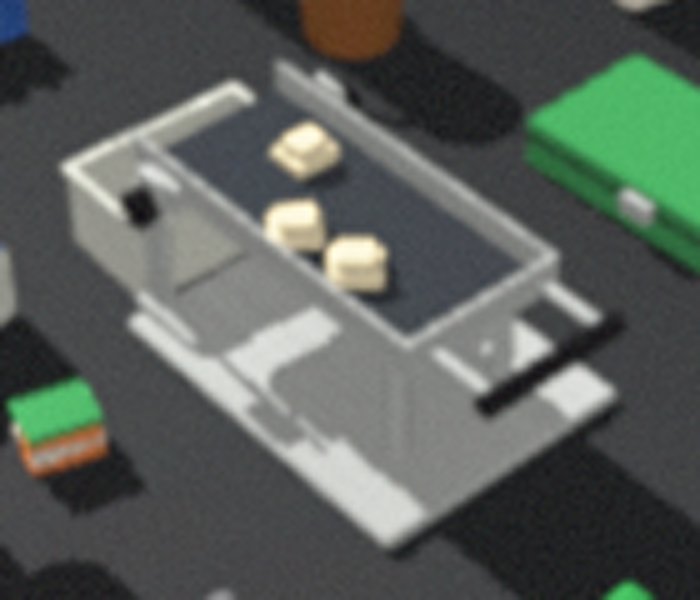

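View pics/sc_clip.png

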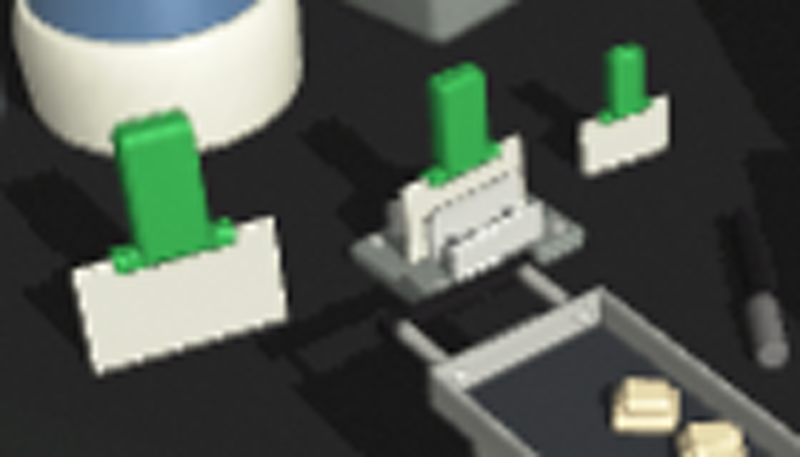

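View pics/si_clip.png

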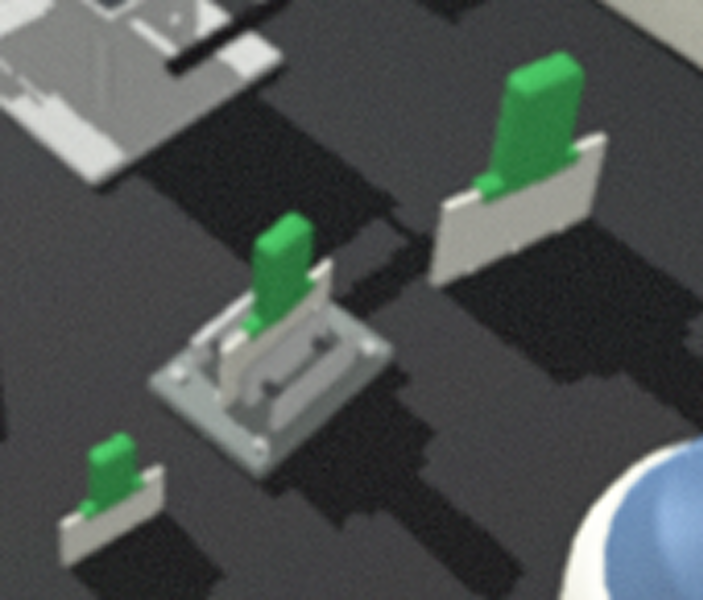

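```bash
python3 - <<'E'
from h import *
a=cam("scene");b=cam("side")
F=lambda o,s,p:(np.array(p)/s+np.array(o)-(0.5-0.5/s))
# side corners at wall top z=.106
S=lambda p:F((195,155),5.0,p); C=lambda p:F((205,140),4.8,p)
print("side RL,RR,FR?",plane(b,[S((557,255)),S((408,347))],.106).round(4))
print("scene RL RR FR FL",plane(a,[C((97,148)),C((241,75)),C((506,290)),C((362,380))],.106).round(4))
print("bar side ends",plane(b,[S((485,404)),S((615,322))],.097).round(4))
print("base side",plane(b,[S((390,545)),S((130,320)),S((617,390))],.008).round(4))
print("base scene",plane(a,[C((50,283)),C((285,503))],.008).round(4))
# cup rim
print("cup scene",plane(a,[C((322,428)),C((412,510)),C((595,402)),C((497,325))],.055).round(4))
print("cup side",plane(b,[S((62,165)),S((235,85))],.055).round(4))
for n,d in (("sc",a),("si",b)):
    P=cloud(d); 
    # floor dark points
    reg=(P[...,2]>.082)&(P[...,2]<.094)&(P[...,0]>.4)&(P[...,0]<.8)&(P[...,1]>-.3)&(P[...,1]<.2)
    dark=d["pixels"].max(2)<90
    Q=P[reg&dark]; print(n,len(Q),np.median(Q,0).round(4))
    r=cv2.minAreaRect((Q[:,:2]*1000).astype(np.float32)); print("floor rect",r,cv2.boxPoints(r).tolist())
    hsv=cv2.cvtColor(d["pixels"],cv2.COLOR_RGB2HSV)
    w=cv2.inRange(hsv,(12,40,140),(32,160,255)); k,l,st,c=cv2.connectedComponentsWithStats(w)
    for i in range(1,k):
        if st[i,4]>30:
            m=l==i; q=np.nanmedian(P[m],0)
            if .4<q[0]<.8 and -.3<q[1]<.2: 
                t=P[m]; t=t[t[:,2]>.097]; print("wax",st[i],c[i].round(1),q.round(4),t.mean(0).round(4),plane(d,c[i],.095).round(4))
E
```

```text
side RL,RR,FR? [[ 0.6077 -0.1394  0.106 ]
 [ 0.5096 -0.1496  0.106 ]]
scene RL RR FR FL [[ 0.6092 -0.1338  0.106 ]
 [ 0.5085 -0.1452  0.106 ]
 [ 0.4937  0.0769  0.106 ]
 [ 0.5891  0.0869  0.106 ]]
bar side ends [[ 0.5215 -0.1939  0.097 ]
 [ 0.6061 -0.1863  0.097 ]]
base side [[ 0.4813 -0.1738  0.008 ]
 [ 0.4614  0.0402  0.008 ]
 [ 0.6399 -0.1558  0.008 ]]
base scene [[ 0.64   -0.1489  0.008 ]
 [ 0.6166  0.0624  0.008 ]]
cup scene [[0.5959 0.0646 0.055 ]
 [0.5896 0.1313 0.055 ]
 [0.4709 0.1268 0.055 ]
 [0.4778 0.0563 0.055 ]]
cup side [[0.4725 0.126  0.055 ]
 [0.5906 0.1317 0.055 ]]
sc 1530 [ 0.544  -0.0122  0.0883]
floor rect ((551.597412109375, -56.27311706542969), (149.7476806640625, 265.70660400390625), 6.026134014129639) [[463.19012451171875, 67.98564147949219], [491.08453369140625, -196.25270080566406], [640.0046997070312, -180.53187561035156], [612.1102905273438, 83.70646667480469]]
wax [257 171  12  10  86] [262.8 175.8] [ 0.5334 -0.0687  0.0966] [ 0.5326 -0.0717  0.1017] [[ 0.5314 -0.0712  0.095 ]]
wax [269 179  12   9  91] [274.3 183.1] [ 0.5252 -0.0271  0.0981] [ 0.5242 -0.029   0.1017] [[ 0.5227 -0.0309  0.095 ]]
wax [266 195  14  12  97] [272.3 200.2] [0.5662 0.022  0.0974] [0.5634 0.0191 0.1017] [[0.5626 0.018  0.095 ]]
si 1030 [ 0.56   -0.0353  0.0876]
floor rect ((553.4453125, -62.87373352050781), (152.1945037841797, 268.1630554199219), 6.849232196807861) [[461.9009704589844, 61.17577362060547], [493.8813171386719, -205.07351684570312], [644.9896240234375, -186.92324829101562], [613.00927734375, 79.3260498046875]]
wax [249 179  14  11  86] [255.4 184.7] [0.5594 0.0092 0.0953] [0.5613 0.0104 0.1008] [[0.5612 0.0144 0.095 ]]
wax [248 195  24  18 167] [260.8 204.1] [ 0.5267 -0.0544  0.095 ] [ 0.5262 -0.0602  0.1011] [[ 0.5282 -0.0587  0.095 ]]
```

```bash
cat >> h.py <<'E'
def T():
    s=ctrl.get_state();q=np.array(s["eef_rot"]);return np.array(s["ee_pos"]),Rn.from_quat(q[[1,2,3,0]]).as_matrix(),s
def show():
    p,R,s=T(); print("t %.2f"%s["clock"],"tcp",p.round(4),"F",np.round(s["wrist_force"],1),"w",round(float(s["grip_width"]),3),"q",np.round(s["q"],2)); print("tool axes(cols)",R.round(3).tolist())
def want(p2,R2=None,p=None,R=None):
    """increments from current pose to target"""
    p0,R0,s=T()
    p=p0 if p is None else p; R=R0 if R is None else R
    d=R.T@(np.array(p2)-p)/.1
    r=np.zeros(3) if R2 is None else np.degrees(Rn.from_matrix(R.T@R2).as_rotvec())/30
    print("xyz",d.round(3),"r",r.round(3)); return d,r
def frame(xdir,ydir):
    x=np.array(xdir,float);x/=np.linalg.norm(x);y=np.array(ydir,float);y-=x*(x@y);y/=np.linalg.norm(y)
    return np.c_[x,y,np.cross(x,y)]
E
python3 - <<'E'
from h import *
show()
u=np.radians(-84.5)
for s in (1,-1):
    want([.5,0,.35],frame([0,0,-1],[s*np.cos(u),s*np.sin(u),0]))
E
```

```text
t 0.35 tcp [0.2397 0.577  0.231 ] F [ 0.6  0.2 -0.6] w 1.003 q [ 1.06  0.05  1.61 -0.    1.48 -0.12]
tool axes(cols) [[-0.0, 0.384, 0.923], [-0.0, 0.923, -0.384], [-1.0, -0.0, -0.0]]
xyz [-1.188 -4.33   4.617] r [5.065e+00 1.000e-03 0.000e+00]
xyz [-1.188 -4.33   4.617] r [-0.935 -0.     0.001]
```

{"name": "arm_command", "arguments": {
  "increments": [
    {"x":-0.9,"y":-0.9,"z":1.0,"rx":-0.935},
    {"x":-0.9,"y":-0.9,"z":1.0,"rx":-0.935},
    {"x":-0.9,"y":-0.9,"z":1.0,"rx":-0.935},
    {"x":-0.9,"y":-0.9,"z":1.0,"rx":-0.935},
    {"x":-0.9,"y":-0.9,"z":1.0,"rx":-0.935}
  ]
}}

```text
schema error: expected keys x, y, z, rx, ry, rz, jaw
```

```bash
python3 - <<'E'
from h import *
show(); want([.45,-.05,.35],frame([0,0,-1],[-.096,.995,0]))
E
```

```text
t 0.35 tcp [0.2397 0.577  0.231 ] F [ 0.6  0.2 -0.6] w 1.003 q [ 1.06  0.05  1.61 -0.    1.48 -0.12]
tool axes(cols) [[-0.0, 0.384, 0.923], [-0.0, 0.923, -0.384], [-1.0, -0.0, -0.0]]
xyz [-1.188 -4.984  4.348] r [-0.936 -0.     0.001]
```

{"name": "arm_command", "arguments": {
  "increments": [
    {"x":-0.9,"y":-0.9,"z":1,"rx":-0.935,"ry":0,"rz":0,"jaw":0},
    {"x":-0.9,"y":-0.9,"z":1,"rx":-0.935,"ry":0,"rz":0,"jaw":0},
    {"x":-0.9,"y":-0.9,"z":1,"rx":-0.935,"ry":0,"rz":0,"jaw":0},
    {"x":-0.9,"y":-0.9,"z":1,"rx":-0.935,"ry":0,"rz":0,"jaw":0},
    {"x":-0.9,"y":-0.9,"z":1,"rx":-0.935,"ry":0,"rz":0,"jaw":0}
  ]
}}

```text
clock: 0.77
ee_pos: [0.3006, 0.4536, 0.3274]
eef_rot: [0.709, -0.032, 0.704, 0.035]
wrist_force: [0.2, 0.5, 0.8]
grip_width: 0.999
```

```bash
python3 - <<'E'
from h import *
show(); want([.45,-.05,.35],frame([0,0,-1],[-.096,.995,0]))
E
```

```text
t 0.77 tcp [0.3006 0.4536 0.3274] F [0.2 0.5 0.8] w 0.999 q [ 0.85 -0.19  1.68 -0.    1.64 -0.82]
tool axes(cols) [[0.007, -0.095, 0.995], [0.005, 0.995, 0.095], [-1.0, 0.004, 0.008]]
xyz [-0.241 -5.155  1.008] r [-0.001  0.015 -0.008]
```

{"name": "arm_command", "arguments": {
  "increments": [
    {"x":-0.2,"y":-1,"z":0.5,"rx":0,"ry":0,"rz":0,"jaw":0},
    {"x":-0.2,"y":-1,"z":0.5,"rx":0,"ry":0,"rz":0,"jaw":0},
    {"x":-0.2,"y":-1,"z":0.5,"rx":0,"ry":0,"rz":0,"jaw":0}
  ]
}}

```text
clock: 1.02
ee_pos: [0.3602, 0.3575, 0.3475]
eef_rot: [0.709, -0.032, 0.704, 0.035]
wrist_force: [0.1, -0.6, -0.2]
grip_width: 1.002
```

{"name": "arm_command", "arguments": {
  "increments": [
    {"x":0,"y":-1,"z":0.5,"rx":0,"ry":0,"rz":0,"jaw":0},
    {"x":0,"y":-1,"z":0.5,"rx":0,"ry":0,"rz":0,"jaw":0},
    {"x":0,"y":-1,"z":0.5,"rx":0,"ry":0,"rz":0,"jaw":0}
  ]
}}

```text
clock: 1.27
ee_pos: [0.4205, 0.2607, 0.3472]
eef_rot: [0.709, -0.032, 0.703, 0.035]
wrist_force: [-0.5, 0.4, -0.9]
grip_width: 1.0
```

{"name": "arm_command", "arguments": {
  "increments": [
    {"x":0,"y":-1,"z":0,"rx":0,"ry":0,"rz":0,"jaw":0},
    {"x":0,"y":-1,"z":0,"rx":0,"ry":0,"rz":0,"jaw":0},
    {"x":0,"y":-1,"z":0,"rx":0,"ry":0,"rz":0,"jaw":0}
  ]
}}

```text
clock: 1.52
ee_pos: [0.43, 0.158, 0.3463]
eef_rot: [0.709, -0.031, 0.704, 0.033]
wrist_force: [-0.2, 0.3, -0.1]
grip_width: 0.998
```

{"name": "arm_command", "arguments": {
  "increments": [
    {"x":0,"y":-1,"z":0,"rx":0,"ry":0,"rz":0,"jaw":0},
    {"x":0,"y":-1,"z":0,"rx":0,"ry":0,"rz":0,"jaw":0},
    {"x":0,"y":-1,"z":0,"rx":0,"ry":0,"rz":0,"jaw":0}
  ]
}}

```text
clock: 1.77
ee_pos: [0.4389, 0.0555, 0.3455]
eef_rot: [0.709, -0.03, 0.704, 0.031]
wrist_force: [-0.9, 0.8, 0.3]
grip_width: 1.005
```

```bash
python3 - <<'E'
from h import *
show(); want([.45,-.05,.35],frame([0,0,-1],[-.096,.995,0]))
E
```

```text
t 1.77 tcp [0.4389 0.0555 0.3455] F [-0.9  0.8  0.3] w 1.005 q [-0.04 -0.44  1.86  0.    1.72 -1.7 ]
tool axes(cols) [[0.007, -0.086, 0.996], [0.002, 0.996, 0.086], [-1.0, 0.002, 0.007]]
xyz [-0.047 -1.061  0.019] r [-0.019  0.014 -0.003]
```

{"name": "arm_command", "arguments": {
  "increments": [
    {"x":-0.3,"y":-1,"z":-0.1,"rx":0,"ry":0,"rz":0,"jaw":0},
    {"x":-0.3,"y":-1,"z":-0.1,"rx":0,"ry":0,"rz":0,"jaw":0},
    {"x":-0.3,"y":-1,"z":-0.1,"rx":0,"ry":0,"rz":0,"jaw":0},
    {"x":-0.3,"y":-1,"z":-0.1,"rx":0,"ry":0,"rz":0,"jaw":0},
    {"x":-0.3,"y":-1,"z":-0.1,"rx":0,"ry":0,"rz":0,"jaw":0}
  ]
}}

```text
clock: 2.18
ee_pos: [0.4375, -0.0457, 0.3752]
eef_rot: [0.709, -0.029, 0.704, 0.03]
wrist_force: [-1.1, 0.1, -1.5]
grip_width: 1.002
```

```bash
python3 - <<'E'
from h import *
import pickle
d=cam("wrist"); show()
pickle.dump(d,open("w1.pkl","wb"))
crop(d,0,0,512,384,"w1.png")
E
```

```text
t 2.23 tcp [ 0.4374 -0.0448  0.3747] F [-0.6  0.7  0.3] w 0.997 q [-0.27 -0.45  1.81  0.    1.77 -1.93]
tool axes(cols) [[0.007, -0.085, 0.996], [0.003, 0.996, 0.085], [-1.0, 0.003, 0.007]]
w1.png scale 1.5625 origin 0 0
```

View pics/w1.png

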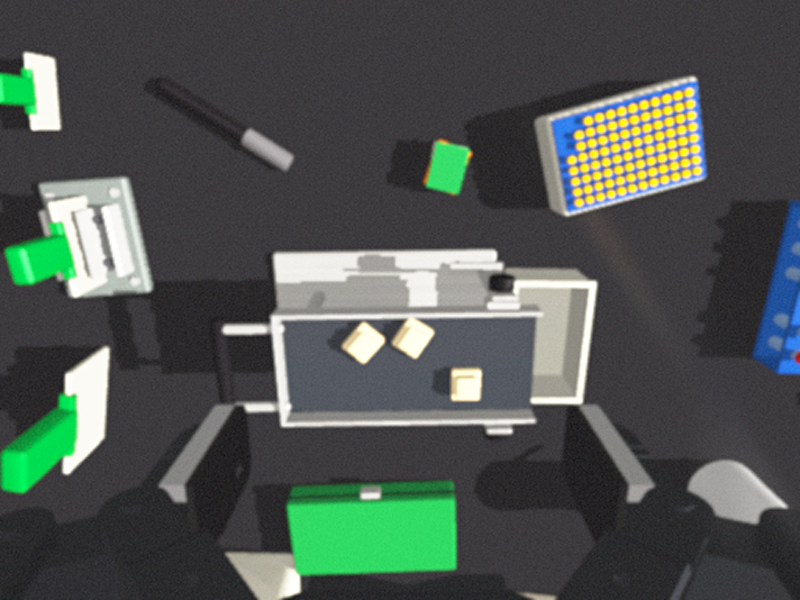

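```bash
python3 - <<'E'
from h import *
import pickle
d=pickle.load(open("w1.pkl","rb"))
crop(d,130,150,390,285,"w1t.png");crop(d,0,95,110,325,"w1c.png")
E
```

```text
w1t.png scale 3.076923076923077 origin 130 150
w1c.png scale 2.608695652173913 origin 0 95
```

View pics/w1t.png

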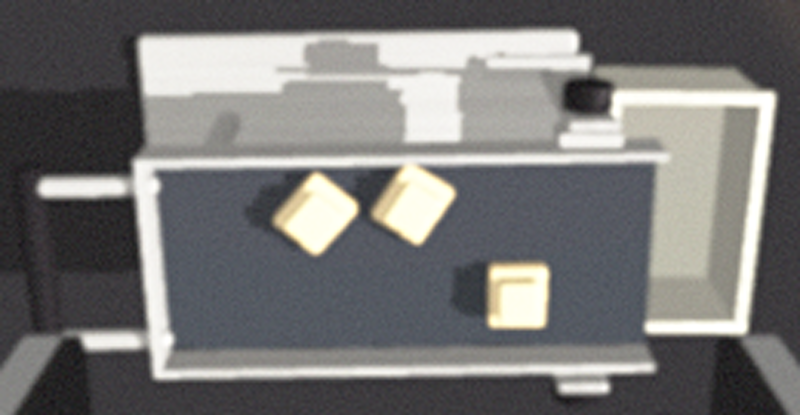

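View pics/w1c.png

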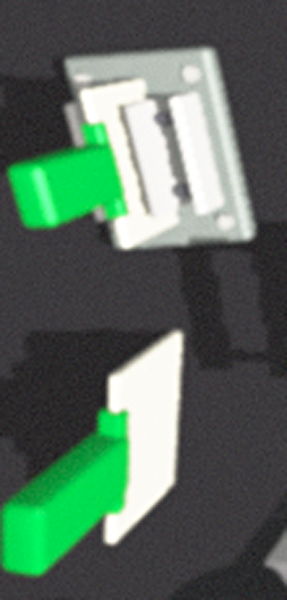

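```bash
python3 - <<'E'
from h import *
import pickle
d=pickle.load(open("w1.pkl","rb"))
f=lambda o,s,pp:[np.array(p)/s+np.array(o)-(0.5-0.5/s) for p in pp]
A=plane(d,f((130,150),3.0769,[(134,150),(667,152),(655,372),(156,379)]),.106)
print("walls",A.round(4).tolist())
def ang(a,b): v=b-a; return np.degrees(np.arctan2(v[1],v[0])).round(2), np.linalg.norm(v[:2]).round(4)
print(ang(A[1],A[0]),ang(A[2],A[3]),ang(A[0],A[3]),ang(A[1],A[2]))
B=plane(d,f((130,150),3.0769,[(656,166),(645,348),(160,168),(170,348)]),.088); print("floor front ends,rear ends",B.round(4).tolist(),ang(B[0],B[1]),ang(B[0],B[2]))
Cc=plane(d,f((130,150),3.0769,[(598,95),(775,92),(748,333)]),.055);print("cup",Cc.round(4).tolist(),ang(Cc[1],Cc[2]),ang(Cc[1],Cc[0]))
D=plane(d,f((0,95),2.6087,[(65,57),(213,47),(255,238),(118,248)]),.012);print("clip base",D.round(4).tolist(),D.mean(0),[ang(D[i],D[(i+1)%4]) for i in range(4)])
E=plane(d,f((0,95),2.6087,[(9,165),(26,228),(48,163)]),.119);print("handle top",E.round(4).tolist(),ang(E[0],E[1]))
G=plane(d,f((0,95),2.6087,[(82,93),(143,80),(118,250),(178,215)]),.062);print("blade top",G.round(4).tolist())
bar=plane(d,f((130,150),3.0769,[(30,175),(42,335)]),.097);print("bar",bar.round(4).tolist(),ang(*bar))
P=cloud(d)
hsv=cv2.cvtColor(d["pixels"],cv2.COLOR_RGB2HSV)
w=cv2.inRange(hsv,(12,40,140),(32,160,255)); w[:150]=0; k,l,st,c=cv2.connectedComponentsWithStats(w)
for i in range(1,k):
    if st[i,4]>100: print("wax",st[i],c[i].round(1),plane(d,c[i],.097).round(4))
E
```

```text
walls [[0.5031, -0.1477, 0.106], [0.4863, 0.0683, 0.106], [0.587, 0.0792, 0.106], [0.608, -0.1376, 0.106]]
(np.float64(-85.58), np.float64(0.2167)) (np.float64(-84.48), np.float64(0.2179)) (np.float64(5.49), np.float64(0.1054)) (np.float64(6.18), np.float64(0.1013))
floor front ends,rear ends [[0.4986, 0.0699, 0.088], [0.5853, 0.0786, 0.088], [0.5166, -0.1408, 0.088], [0.6025, -0.1353, 0.088]] (np.float64(5.69), np.float64(0.0871)) (np.float64(-85.11), np.float64(0.2116))
cup [[0.478, 0.0481, 0.055], [0.4701, 0.1272, 0.055], [0.5906, 0.1372, 0.055]] (np.float64(4.74), np.float64(0.1209)) (np.float64(-84.33), np.float64(0.0795))
clip base [[0.4301, -0.3808, 0.012], [0.4182, -0.3001, 0.012], [0.5255, -0.2841, 0.012], [0.5381, -0.364, 0.012]] [ 0.47795854 -0.33225998  0.012     ] [(np.float64(98.44), np.float64(0.0816)), (np.float64(8.46), np.float64(0.1085)), (np.float64(-81.03), np.float64(0.0808)), (np.float64(-171.12), np.float64(0.1092))]
handle top [[0.4647, -0.342, 0.119], [0.4937, -0.3386, 0.119], [0.4624, -0.3246, 0.119]] (np.float64(6.77), np.float64(0.0292))
blade top [[0.4401, -0.3421, 0.062], [0.4312, -0.3113, 0.062], [0.5214, -0.3332, 0.062], [0.4996, -0.3002, 0.062]]
bar [[0.5208, -0.1931, 0.097], [0.5955, -0.1897, 0.097]] (np.float64(2.59), np.float64(0.0748))
wax [251 204  27  26 174] [261.8 215.6] [[ 0.5206 -0.0351  0.097 ]]
wax [219 206  28  27 186] [230.4 218.4] [[ 0.5277 -0.0756  0.097 ]]
wax [288 235  21  22 205] [296.7 244.1] [[0.5573 0.0148 0.097 ]]
```

```bash
python3 - <<'E'
from h import *
want([.5604,-.190,.2],frame([0,0,-1],[-.0889,.996,0]))
E
```

```text
xyz [ 1.751 -1.556  1.089] r [-0.007  0.014 -0.005]
```

{"name": "arm_command", "arguments": {
  "increments": [
    {"x":0.7,"y":-0.8,"z":0.6,"rx":0,"ry":0.014,"rz":0,"jaw":0.5},
    {"x":0.7,"y":-0.8,"z":0.6,"rx":0,"ry":0.014,"rz":0,"jaw":0.5},
    {"x":0.7,"y":-0.8,"z":0.6,"rx":0,"ry":0.014,"rz":0,"jaw":0.5}
  ]
}}

```text
clock: 2.48
ee_pos: [0.5056, -0.1183, 0.3037]
eef_rot: [0.707, -0.03, 0.706, 0.032]
wrist_force: [0.6, 0.5, 0.2]
grip_width: 0.604
```

{"name": "arm_command", "arguments": {
  "increments": [
    {"x":0.7,"y":-0.75,"z":0.49,"rx":0,"ry":0,"rz":0,"jaw":0.5},
    {"x":0.7,"y":-0.75,"z":0.49,"rx":0,"ry":0,"rz":0,"jaw":0.5},
    {"x":0.7,"y":-0.75,"z":0.49,"rx":0,"ry":0,"rz":0,"jaw":0.5},
    {"x":0.7,"y":-0.75,"z":0.49,"rx":0,"ry":0,"rz":0,"jaw":0.5}
  ]
}}

```text
clock: 2.82
ee_pos: [0.5603, -0.1882, 0.2256]
eef_rot: [0.703, -0.028, 0.71, 0.034]
wrist_force: [-0.4, 0.6, -0.3]
grip_width: 0.498
```

```bash
python3 - <<'E'
from h import *
import pickle
d=cam("wrist"); show()
pickle.dump(d,open("w2.pkl","wb"))
crop(d,0,0,512,384,"w2.png")
want([.5604,-.190,.078],frame([0,0,-1],[-.0889,.996,0]))
E
```

```text
t 2.87 tcp [ 0.5603 -0.1871  0.2284] F [-0.7  1.3  0. ] w 0.502 q [-0.45 -0.02  1.69  0.    1.48 -2.11]
tool axes(cols) [[-0.007, -0.088, 0.996], [0.007, 0.996, 0.088], [-1.0, 0.008, -0.007]]
w2.png scale 1.5625 origin 0 0
xyz [ 1.503 -0.04   0.009] r [-0.001 -0.013 -0.014]
```

View pics/w2.png

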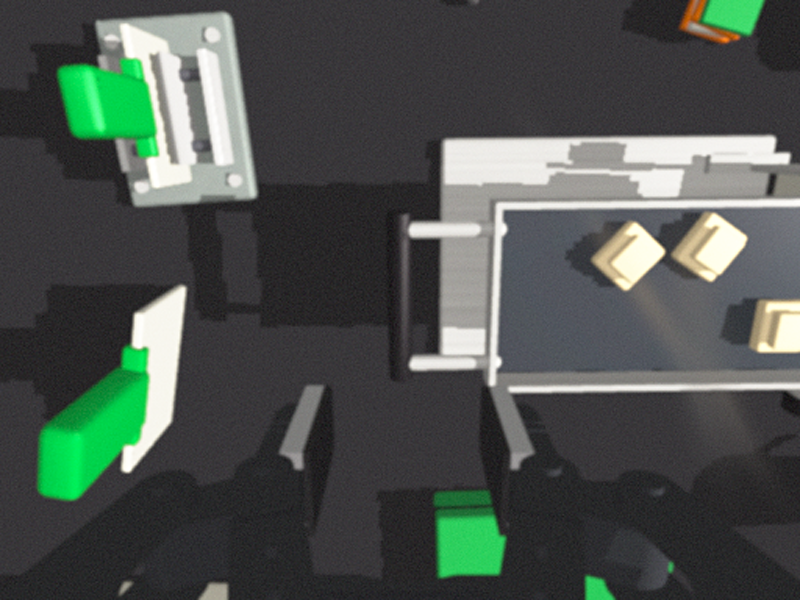

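```bash
python3 - <<'E'
from h import *
import pickle
d=pickle.load(open("w2.pkl","rb"))
f=lambda pp:[np.array(p)/1.5625-(0.5-0.5/1.5625) for p in pp]
def ang(a,b): v=b-a; return np.degrees(np.arctan2(v[1],v[0])).round(2), np.linalg.norm(v[:2]).round(4)
b=plane(d,f([(404,215),(401,380)]),.099);print("bar",b.round(4).tolist(),b.mean(0).round(4),ang(*b))
D=plane(d,f([(97,20),(230,12),(257,197),(134,206)]),.012);print("clip",D.round(4).tolist(),D.mean(0).round(4),[ang(D[i],D[(i+1)%4]) for i in range(4)])
w=plane(d,f([(495,202),(491,384)]),.106);print("rearwall",w.round(4).tolist(),w.mean(0).round(4),ang(*w))
h=plane(d,f([(58,70),(78,138),(125,66)]),.119);print("h",h.round(4).tolist(),ang(h[0],h[1]))
s=plane(d,f([(121,25),(153,188),(190,182)]),.062);print("blade top",s.round(4).tolist(),s[:2].mean(0).round(4),ang(s[0],s[1]))
E
```

```text
bar [[0.5184, -0.1915, 0.099], [0.6075, -0.1855, 0.099]] [ 0.563  -0.1885  0.099 ] (np.float64(3.83), np.float64(0.0892))
clip [[0.4312, -0.3803, 0.012], [0.42, -0.3023, 0.012], [0.5263, -0.2859, 0.012], [0.5389, -0.3653, 0.012]] [ 0.4791 -0.3335  0.012 ] [(np.float64(98.15), np.float64(0.0788)), (np.float64(8.78), np.float64(0.1075)), (np.float64(-80.98), np.float64(0.0803)), (np.float64(-172.03), np.float64(0.1087))]
rearwall [[0.5076, -0.1486, 0.106], [0.6026, -0.1379, 0.106]] [ 0.5551 -0.1432  0.106 ] (np.float64(6.44), np.float64(0.0956))
h [[0.4676, -0.3428, 0.119], [0.4946, -0.3369, 0.119], [0.4635, -0.3146, 0.119]] (np.float64(12.29), np.float64(0.0277))
blade top [[0.4398, -0.3425, 0.062], [0.5203, -0.3305, 0.062], [0.5153, -0.31, 0.062]] [ 0.48   -0.3365  0.062 ] (np.float64(8.52), np.float64(0.0814))
```

{"name": "arm_command", "arguments": {
  "increments": [
    {"x":0.8,"y":-0.03,"z":0,"rx":0,"ry":-0.013,"rz":-0.014,"jaw":0.5},
    {"x":0.8,"y":-0.03,"z":0,"rx":0,"ry":-0.013,"rz":-0.014,"jaw":0.5},
    {"x":0.8,"y":-0.03,"z":0,"rx":0,"ry":-0.013,"rz":-0.014,"jaw":0.5}
  ]
}}

```text
clock: 3.12
ee_pos: [0.5554, -0.1853, 0.1405]
eef_rot: [0.702, -0.029, 0.711, 0.034]
wrist_force: [-1.8, 0.6, -2.5]
grip_width: 0.502
```

```bash
python3 - <<'E'
from h import *
show()
want([.561,-.1893,.078],frame([0,0,-1],[-.0889,.996,0]))
E
```

```text
t 3.12 tcp [ 0.5554 -0.1853  0.1405] F [-1.8  0.6 -2.5] w 0.502 q [-0.45  0.04  1.78  0.    1.33 -2.11]
tool axes(cols) [[-0.012, -0.09, 0.996], [0.007, 0.996, 0.09], [-1.0, 0.008, -0.012]]
xyz [ 0.624 -0.049  0.059] r [ 0.003 -0.022 -0.015]
```

{"name": "arm_command", "arguments": {
  "increments": [
    {"x":0.3,"y":-0.05,"z":0.06,"rx":0,"ry":-0.022,"rz":-0.015,"jaw":0.5},
    {"x":0.5,"y":-0.05,"z":0.06,"rx":0,"ry":-0.022,"rz":-0.015,"jaw":0.5},
    {"x":0.624,"y":-0.05,"z":0.06,"rx":0,"ry":-0.022,"rz":-0.015,"jaw":0.5},
    {"x":0.624,"y":-0.05,"z":0.06,"rx":0,"ry":-0.022,"rz":-0.015,"jaw":0.5},
    {"x":0.624,"y":-0.05,"z":0.06,"rx":0,"ry":-0.022,"rz":-0.015,"jaw":0.5}
  ]
}}

```text
clock: 3.53
ee_pos: [0.5619, -0.1889, 0.0797]
eef_rot: [0.707, -0.033, 0.706, 0.032]
wrist_force: [-0.2, 0.1, 0.5]
grip_width: 0.496
```

```bash
python3 - <<'E'
from h import *
d=cam("side");crop(d,200,130,370,270,"s3.png")
show()
want([.561,-.1893,.078],frame([0,0,-1],[-.0889,.996,0]))
E
```

```text
s3.png scale 4.285714285714286 origin 200 130
t 3.58 tcp [ 0.5626 -0.1894  0.0807] F [ 0.9 -0.  -0.1] w 0.498 q [-0.45  0.12  1.81 -0.    1.21 -2.11]
tool axes(cols) [[0.003, -0.091, 0.996], [-0.002, 0.996, 0.091], [-1.0, -0.002, 0.003]]
xyz [ 0.027  0.003 -0.016] r [0.004 0.006 0.004]
```

View pics/s3.png

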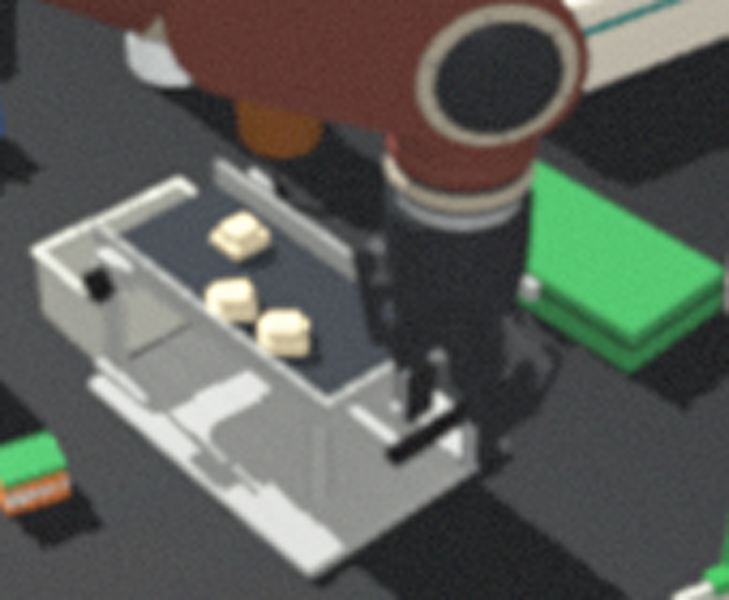

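{"name": "arm_command", "arguments": {
  "increments": [
    {"x":0.02,"y":0,"z":-0.01,"rx":0,"ry":0,"rz":0,"jaw":1},
    {"x":0.02,"y":0,"z":-0.01,"rx":0,"ry":0,"rz":0,"jaw":1},
    {"x":0.02,"y":0,"z":-0.01,"rx":0,"ry":0,"rz":0,"jaw":1},
    {"x":0.02,"y":0,"z":-0.01,"rx":0,"ry":0,"rz":0,"jaw":1},
    {"x":0.02,"y":0,"z":-0.01,"rx":0,"ry":0,"rz":0,"jaw":1},
    {"x":0.02,"y":0,"z":-0.01,"rx":0,"ry":0,"rz":0,"jaw":1}
  ]
}}

```text
clock: 4.08
ee_pos: [0.5629, -0.1905, 0.0811]
eef_rot: [0.709, -0.034, 0.704, 0.031]
wrist_force: [-0.4, -0.1, 6.6]
grip_width: 0.127
```

```bash
python3 - <<'E'
from h import *
show()
p,R,s=T()
th0=0;ux=np.array([.0889,-.996,0]);uz=np.array([0,0,1.])
f=lambda t:(.235*np.cos(t)-.012*np.sin(t))*ux+(.235*np.sin(t)+.012*np.cos(t))*uz
for t in np.linspace(0.061,.61,10): print(round(t,3),(R.T@(f(t)-f(0))/.1).round(3))
E
```

```text
t 4.08 tcp [ 0.5629 -0.1905  0.0811] F [-0.4 -0.1  6.6] w 0.127 q [-0.45  0.11  1.81 -0.    1.21 -2.11]
tool axes(cols) [[0.006, -0.091, 0.996], [-0.004, 0.996, 0.091], [-1.0, -0.004, 0.006]]
0.061 [-0.143  0.011  0.001]
0.122 [-0.285  0.031  0.002]
0.183 [-0.426  0.059  0.003]
0.244 [-0.565  0.096  0.004]
0.305 [-0.701  0.142  0.004]
0.366 [-0.834  0.195  0.005]
0.427 [-0.964  0.257  0.006]
0.488 [-1.089  0.326  0.007]
0.549 [-1.21   0.403  0.008]
0.61 [-1.327  0.487  0.009]
```

{"name": "arm_command", "arguments": {
  "increments": [
    {"x":-0.14,"y":0.01,"z":0,"rx":0,"ry":0,"rz":0,"jaw":1},
    {"x":-0.285,"y":0.03,"z":0,"rx":0,"ry":0,"rz":0,"jaw":1},
    {"x":-0.425,"y":0.06,"z":0,"rx":0,"ry":0,"rz":0,"jaw":1},
    {"x":-0.565,"y":0.095,"z":0,"rx":0,"ry":0,"rz":0,"jaw":1},
    {"x":-0.7,"y":0.14,"z":0,"rx":0,"ry":0,"rz":0,"jaw":1},
    {"x":-0.7,"y":0.14,"z":0,"rx":0,"ry":0,"rz":0,"jaw":1}
  ]
}}

```text
clock: 4.58
ee_pos: [0.5615, -0.1762, 0.1527]
eef_rot: [0.709, -0.034, 0.704, 0.031]
wrist_force: [-3.0, -0.4, 4.8]
grip_width: 0.124
```

```bash
python3 - <<'E'
from h import *
d=cam("side");crop(d,200,110,370,270,"s4.png")
show()
p,R,s=T()
ux=np.array([.0889,-.996,0]);uz=np.array([0,0,1.])
f=lambda t:(.235*np.cos(t)-.012*np.sin(t))*ux+(.235*np.sin(t)+.012*np.cos(t))*uz
p0=np.array([.5629,-.1905,.0811])
print("moved",(p-p0).round(4),(f(.305)-f(0)).round(4))
for t in np.linspace(0.366,.61,5): print(round(t,3),(R.T@(p0+f(t)-f(0)-p)/.1).round(3))
E
```

```text
s4.png scale 3.75 origin 200 110
t 4.63 tcp [ 0.5615 -0.1763  0.1524] F [-1.3  1.   4.8] w 0.127 q [-0.43  0.02  1.78 -0.    1.33 -2.09]
tool axes(cols) [[0.007, -0.091, 0.996], [-0.004, 0.996, 0.091], [-1.0, -0.005, 0.007]]
moved [-0.0014  0.0142  0.0713] [-0.0013  0.0144  0.07  ]
0.366 [-0.121  0.056  0.002]
0.427 [-0.25   0.117  0.003]
0.488 [-0.376  0.186  0.004]
0.549 [-0.497  0.263  0.005]
0.61 [-0.614  0.347  0.006]
```

View pics/s4.png

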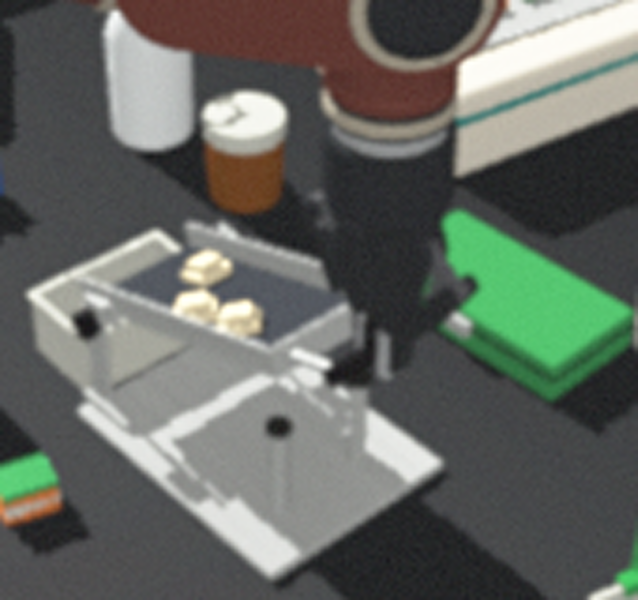

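{"name": "arm_command", "arguments": {
  "increments": [
    {"x":-0.12,"y":0.055,"z":0,"rx":0,"ry":0,"rz":0,"jaw":1},
    {"x":-0.25,"y":0.115,"z":0,"rx":0,"ry":0,"rz":0,"jaw":1},
    {"x":-0.375,"y":0.185,"z":0,"rx":0,"ry":0,"rz":0,"jaw":1},
    {"x":-0.5,"y":0.265,"z":0,"rx":0,"ry":0,"rz":0,"jaw":1},
    {"x":-0.61,"y":0.345,"z":0,"rx":0,"ry":0,"rz":0,"jaw":1},
    {"x":-0.62,"y":0.355,"z":0,"rx":0,"ry":0,"rz":0,"jaw":1}
  ]
}}

```text
clock: 5.13
ee_pos: [0.5583, -0.1426, 0.2156]
eef_rot: [0.71, -0.036, 0.703, 0.029]
wrist_force: [0.4, -8.0, 0.9]
grip_width: 0.123
```

```bash
python3 - <<'E'
from h import *
show()
p,R,s=T()
ux=np.array([.0889,-.996,0]);uz=np.array([0,0,1.])
f=lambda t:(.235*np.cos(t)-.012*np.sin(t))*ux+(.235*np.sin(t)+.012*np.cos(t))*uz
p0=np.array([.5629,-.1905,.0811])
print("moved",(p-p0).round(4),(f(.61)-f(0)).round(4))
E
```

```text
t 5.13 tcp [ 0.5583 -0.1426  0.2156] F [ 0.4 -8.   0.9] w 0.123 q [-0.38 -0.06  1.75 -0.01  1.44 -2.04]
tool axes(cols) [[0.009, -0.091, 0.996], [-0.01, 0.996, 0.091], [-1.0, -0.011, 0.008]]
moved [-0.0046  0.0479  0.1345] [-0.0044  0.0491  0.1325]
```

{"name": "arm_command", "arguments": {
  "increments": [
    {"x":-0.03,"y":0.02,"z":0,"rx":0,"ry":0,"rz":0,"jaw":1},
    {"x":-0.03,"y":0.02,"z":0,"rx":0,"ry":0,"rz":0,"jaw":1},
    {"x":-0.03,"y":0.02,"z":0,"rx":0,"ry":0,"rz":0,"jaw":1}
  ]
}}

```text
clock: 5.38
ee_pos: [0.5581, -0.1414, 0.2175]
eef_rot: [0.71, -0.036, 0.703, 0.028]
wrist_force: [1.9, -4.8, -3.3]
grip_width: 0.118
```

```bash
python3 - <<'E'
from h import *
show()
E
```

```text
t 5.38 tcp [ 0.5581 -0.1414  0.2175] F [ 1.9 -4.8 -3.3] w 0.118 q [-0.37 -0.06  1.75 -0.01  1.44 -2.03]
tool axes(cols) [[0.009, -0.091, 0.996], [-0.011, 0.996, 0.091], [-1.0, -0.012, 0.008]]
```

{"name": "arm_command", "arguments": {
  "increments": [
    {"x":-0.05,"y":0.035,"z":0,"rx":0,"ry":0,"rz":0,"jaw":1},
    {"x":-0.05,"y":0.035,"z":0,"rx":0,"ry":0,"rz":0,"jaw":1},
    {"x":-0.05,"y":0.035,"z":0,"rx":0,"ry":0,"rz":0,"jaw":1}
  ]
}}

```text
clock: 5.63
ee_pos: [0.558, -0.1413, 0.2177]
eef_rot: [0.71, -0.038, 0.703, 0.025]
wrist_force: [11.2, -15.1, -18.0]
grip_width: 0.121
```

```bash
python3 - <<'E'
from h import *
show()
d=cam("side");crop(d,200,80,370,270,"s5.png")
d=cam("scene");crop(d,190,100,350,270,"c5.png")
E
```

```text
t 5.63 tcp [ 0.558  -0.1413  0.2177] F [ 11.2 -15.1 -18. ] w 0.121 q [-0.37 -0.07  1.75 -0.01  1.44 -2.03]
tool axes(cols) [[0.01, -0.089, 0.996], [-0.018, 0.996, 0.089], [-1.0, -0.019, 0.008]]
s5.png scale 3.1578947368421053 origin 200 80
c5.png scale 3.5294117647058822 origin 190 100
```

View pics/s5.png

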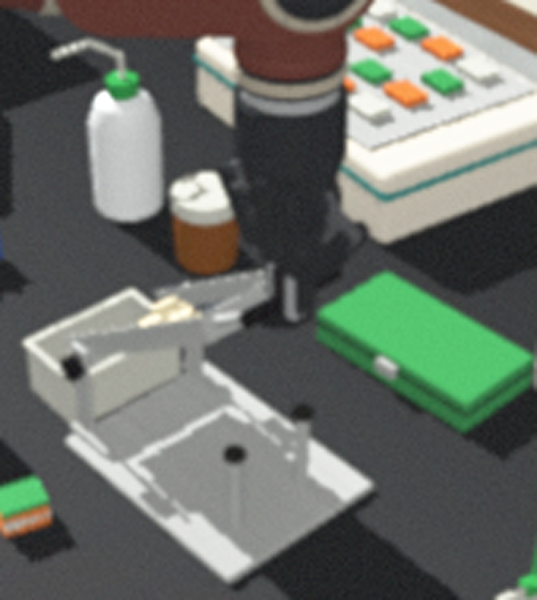

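View pics/c5.png

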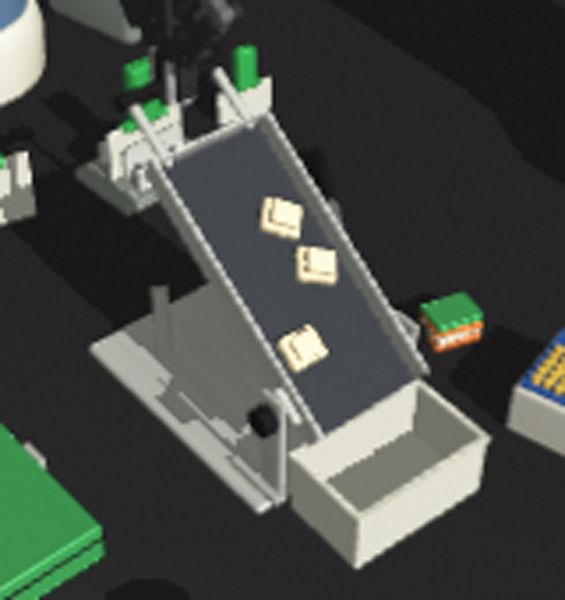

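{"name": "arm_command", "arguments": {
  "increments": [
    {"x":0,"y":0,"z":0,"rx":0,"ry":0,"rz":0,"jaw":1},
    {"x":0,"y":0,"z":0,"rx":0,"ry":0,"rz":0,"jaw":0.45},
    {"x":0,"y":0,"z":0,"rx":0,"ry":0,"rz":0,"jaw":0.45},
    {"x":0,"y":0,"z":0,"rx":0,"ry":0,"rz":0,"jaw":0.45}
  ]
}}

```text
clock: 6.07
ee_pos: [0.5578, -0.1409, 0.2176]
eef_rot: [0.709, -0.038, 0.703, 0.025]
wrist_force: [-0.8, 0.2, -0.6]
grip_width: 0.537
```

```bash
python3 - <<'E'
from h import *
show()
a=np.radians(8.5); want([.558,-.1413,.32],frame([0,0,-1],[-np.sin(a),np.cos(a),0]))
want([.4795,-.334,.18],frame([0,0,-1],[-np.sin(a),np.cos(a),0]))
E
```

```text
t 6.07 tcp [ 0.5578 -0.1409  0.2176] F [-0.8  0.2 -0.6] w 0.537 q [-0.37 -0.07  1.75 -0.01  1.44 -2.03]
tool axes(cols) [[0.009, -0.089, 0.996], [-0.017, 0.996, 0.089], [-1.0, -0.018, 0.008]]
xyz [-1.023 -0.022  0.01 ] r [-0.113  0.014  0.034]
xyz [ 0.401 -1.846 -0.955] r [-0.113  0.014  0.034]
```

{"name": "arm_command", "arguments": {
  "increments": [
    {"x":-0.9,"y":-0.02,"z":0,"rx":0,"ry":0,"rz":0,"jaw":0.45},
    {"x":-0.9,"y":-0.02,"z":0,"rx":0,"ry":0,"rz":0,"jaw":0.45},
    {"x":-0.9,"y":-0.02,"z":0,"rx":0,"ry":0,"rz":0,"jaw":0.45}
  ]
}}

```text
clock: 6.32
ee_pos: [0.5595, -0.1419, 0.3167]
eef_rot: [0.713, -0.04, 0.699, 0.024]
wrist_force: [0.6, -0.0, 0.7]
grip_width: 0.551
```

{"name": "arm_command", "arguments": {
  "increments": [
    {"x":0,"y":-1,"z":-0.5,"rx":-0.113,"ry":0,"rz":0.034,"jaw":0.45},
    {"x":0,"y":-1,"z":-0.5,"rx":-0.113,"ry":0,"rz":0.034,"jaw":0.45},
    {"x":0,"y":-1,"z":-0.5,"rx":-0.113,"ry":0,"rz":0.034,"jaw":0.45}
  ]
}}

```text
clock: 6.57
ee_pos: [0.518, -0.2476, 0.3196]
eef_rot: [0.712, -0.055, 0.698, 0.05]
wrist_force: [-0.4, -0.3, -0.1]
grip_width: 0.55
```

```bash
python3 - <<'E'
from h import *
show()
a=np.radians(8.5)
want([.4795,-.334,.18],frame([0,0,-1],[-np.sin(a),np.cos(a),0]))
E
```

```text
t 6.57 tcp [ 0.518  -0.2476  0.3196] F [-0.4 -0.3 -0.1] w 0.55 q [-0.58 -0.12  1.64  0.01  1.61 -2.3 ]
tool axes(cols) [[0.021, -0.149, 0.989], [-0.005, 0.989, 0.149], [-1.0, -0.008, 0.02]]
xyz [ 1.392 -0.785 -0.537] r [0.002 0.037 0.016]
```

{"name": "arm_command", "arguments": {
  "increments": [
    {"x":0.95,"y":-0.785,"z":-0.53,"rx":0,"ry":0.037,"rz":0.016,"jaw":0.45},
    {"x":0.95,"y":-0.785,"z":-0.53,"rx":0,"ry":0.037,"rz":0.016,"jaw":0.45},
    {"x":0.95,"y":-0.785,"z":-0.53,"rx":0,"ry":0.037,"rz":0.016,"jaw":0.45},
    {"x":0.95,"y":-0.785,"z":-0.53,"rx":0,"ry":0.037,"rz":0.016,"jaw":0.45},
    {"x":0.95,"y":-0.785,"z":-0.53,"rx":0,"ry":0.037,"rz":0.016,"jaw":0.45}
  ]
}}

```text
clock: 6.98
ee_pos: [0.4773, -0.3337, 0.2209]
eef_rot: [0.704, -0.05, 0.707, 0.054]
wrist_force: [-0.1, 1.2, 0.6]
grip_width: 0.549
```

```bash
python3 - <<'E'
from h import *
import pickle
d=cam("wrist");show();pickle.dump(d,open("w3.pkl","wb")); crop(d,0,0,512,384,"w3.png")
P=cloud(d)
hsv=cv2.cvtColor(d["pixels"],cv2.COLOR_RGB2HSV)
g=cv2.inRange(hsv,(50,120,60),(75,255,255)); k,l,st,c=cv2.connectedComponentsWithStats(g)
for i in range(1,k):
    if st[i,4]>200:
        t=P[l==i]; z=np.nanmax(t[:,2]); tt=t[t[:,2]>.115]; 
        print(st[i],c[i].round(1),np.nanmedian(t,0).round(4))
        tt=t[(t[:,2]>.115)&(t[:,2]<.125)]
        if len(tt)>20: print("top rect",len(tt),cv2.minAreaRect((tt[:,:2]*1000).astype(np.float32)))
a=np.radians(8.5)
want([.4795,-.334,.075],frame([0,0,-1],[-np.sin(a),np.cos(a),0]))
E
```

```text
t 7.03 tcp [ 0.4788 -0.3334  0.2235] F [-0.7  0.1  0.3] w 0.553 q [-0.74 -0.04  1.72  0.    1.46 -2.46]
tool axes(cols) [[-0.001, -0.148, 0.989], [0.002, 0.989, 0.148], [-1.0, 0.002, -0.001]]
w3.png scale 1.5625 origin 0 0
[232   2  21  48 742] [242.2  24.5] [ 0.3554 -0.364   0.0754]
[ 245  154   21   65 1130] [255.2 188.9] [ 0.4715 -0.3369  0.1176]
top rect 727 ((479.2831726074219, -336.1175842285156), (29.11262321472168, 15.179978370666504), 8.593841552734375)
[ 203  308   33   61 1366] [221.1 341.5] [ 0.628  -0.3467  0.0945]
top rect 209 ((630.5609130859375, -347.84381103515625), (10.163113594055176, 22.182424545288086), 8.281768798828125)
xyz [ 1.485 -0.011  0.007] r [-0.    -0.001 -0.004]
```

View pics/w3.png

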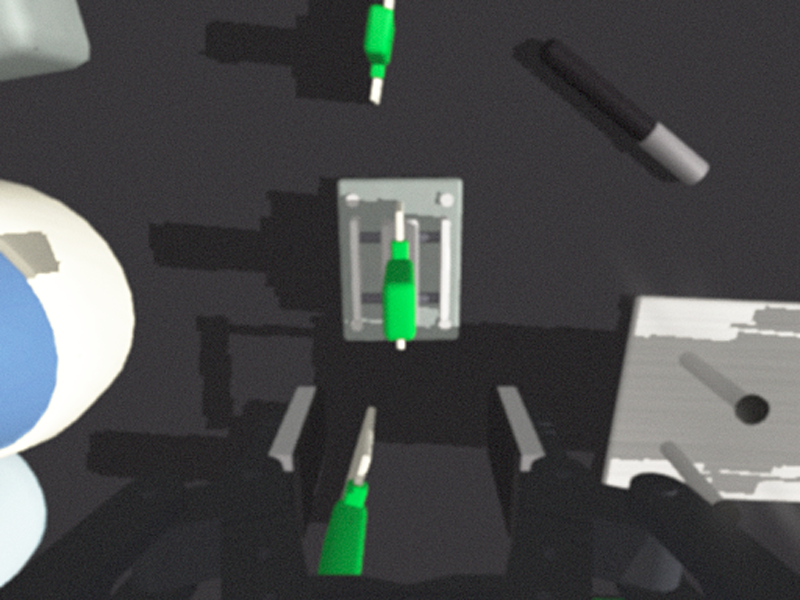

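{"name": "arm_command", "arguments": {
  "increments": [
    {"x":0.4,"y":-0.02,"z":0.005,"rx":0,"ry":0,"rz":0,"jaw":0.45},
    {"x":0.75,"y":-0.02,"z":0.005,"rx":0,"ry":0,"rz":0,"jaw":0.45},
    {"x":0.95,"y":-0.02,"z":0.005,"rx":0,"ry":0,"rz":0,"jaw":0.45},
    {"x":0.95,"y":-0.02,"z":0.005,"rx":0,"ry":0,"rz":0,"jaw":0.45},
    {"x":0.95,"y":-0.02,"z":0.005,"rx":0,"ry":0,"rz":0,"jaw":0.45}
  ]
}}

```text
clock: 7.45
ee_pos: [0.4807, -0.3342, 0.1298]
eef_rot: [0.705, -0.052, 0.705, 0.054]
wrist_force: [0.3, -0.5, -0.1]
grip_width: 0.55
```

```bash
python3 - <<'E'
from h import *
show()
a=np.radians(8.6)
want([.4793,-.335,.075],frame([0,0,-1],[-np.sin(a),np.cos(a),0]))
E
```

```text
t 7.45 tcp [ 0.4807 -0.3342  0.1298] F [ 0.3 -0.5 -0.1] w 0.55 q [-0.74  0.04  1.8   0.    1.3  -2.46]
tool axes(cols) [[0.0, -0.15, 0.989], [0.002, 0.989, 0.15], [-1.0, 0.002, 0.0]]
xyz [ 0.548 -0.007 -0.016] r [-0.     0.001 -0.004]
```

{"name": "arm_command", "arguments": {
  "increments": [
    {"x":0.25,"y":-0.007,"z":-0.015,"rx":0,"ry":0,"rz":-0.004,"jaw":0.45},
    {"x":0.45,"y":-0.007,"z":-0.015,"rx":0,"ry":0,"rz":-0.004,"jaw":0.45},
    {"x":0.55,"y":-0.007,"z":-0.015,"rx":0,"ry":0,"rz":-0.004,"jaw":0.45},
    {"x":0.55,"y":-0.007,"z":-0.015,"rx":0,"ry":0,"rz":-0.004,"jaw":0.45},
    {"x":0.55,"y":-0.007,"z":-0.015,"rx":0,"ry":0,"rz":-0.004,"jaw":0.45}
  ]
}}

```text
clock: 7.87
ee_pos: [0.4806, -0.3355, 0.0769]
eef_rot: [0.706, -0.054, 0.704, 0.053]
wrist_force: [-0.4, -0.9, 0.9]
grip_width: 0.548
```

```bash
python3 - <<'E'
from h import *
show()
d=cam("scene");crop(d,180,80,300,190,"c6.png")
a=np.radians(8.6)
want([.4793,-.335,.075],frame([0,0,-1],[-np.sin(a),np.cos(a),0]))
E
```

```text
t 7.87 tcp [ 0.4806 -0.3355  0.0769] F [-0.4 -0.9  0.9] w 0.548 q [-0.74  0.1   1.83  0.    1.21 -2.46]
tool axes(cols) [[0.002, -0.15, 0.989], [-0.002, 0.989, 0.15], [-1.0, -0.002, 0.002]]
c6.png scale 5.454545454545454 origin 180 80
xyz [ 0.023  0.01  -0.013] r [0.001 0.005 0.006]
```

View pics/c6.png

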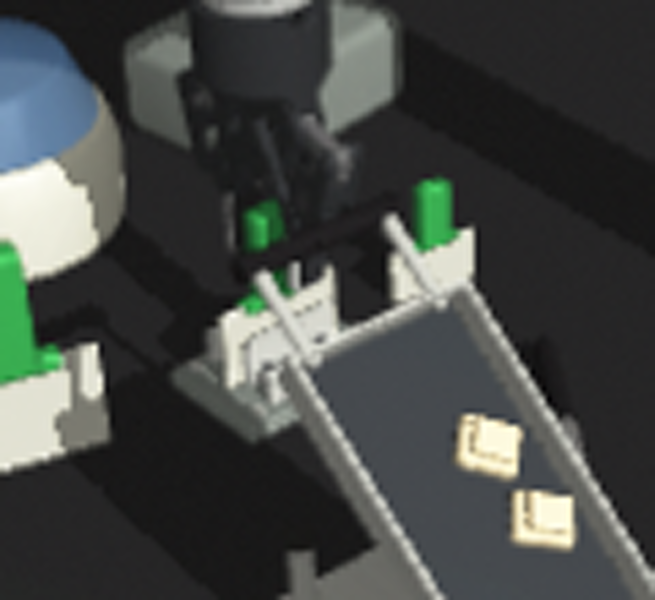

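{"name": "arm_command", "arguments": {
  "increments": [
    {"x":0.01,"y":0,"z":-0.005,"rx":0,"ry":0.003,"rz":0.004,"jaw":1},
    {"x":0.01,"y":0,"z":-0.005,"rx":0,"ry":0.003,"rz":0.004,"jaw":1},
    {"x":0.01,"y":0,"z":-0.005,"rx":0,"ry":0.003,"rz":0.004,"jaw":1},
    {"x":0.01,"y":0,"z":-0.005,"rx":0,"ry":0.003,"rz":0.004,"jaw":1},
    {"x":0.01,"y":0,"z":-0.005,"rx":0,"ry":0.003,"rz":0.004,"jaw":1},
    {"x":0.01,"y":0,"z":-0.005,"rx":0,"ry":0.003,"rz":0.004,"jaw":1}
  ]
}}

```text
clock: 8.42
ee_pos: [0.4813, -0.3367, 0.0783]
eef_rot: [0.706, -0.054, 0.704, 0.052]
wrist_force: [-0.8, 1.6, 6.4]
grip_width: 0.177
```

```bash
python3 - <<'E'
from h import *
show()
E
```

```text
t 8.42 tcp [ 0.4813 -0.3367  0.0783] F [-0.8  1.6  6.4] w 0.177 q [-0.74  0.1   1.83  0.    1.21 -2.46]
tool axes(cols) [[0.004, -0.15, 0.989], [-0.002, 0.989, 0.15], [-1.0, -0.003, 0.003]]
```

{"name": "arm_command", "arguments": {
  "increments": [
    {"x":-0.15,"y":0,"z":0,"rx":0,"ry":0,"rz":0,"jaw":1},
    {"x":-0.3,"y":0,"z":0,"rx":0,"ry":0,"rz":0,"jaw":1},
    {"x":-0.5,"y":0,"z":0,"rx":0,"ry":0,"rz":0,"jaw":1},
    {"x":-0.75,"y":0,"z":0,"rx":0,"ry":0,"rz":0,"jaw":1},
    {"x":-1,"y":0,"z":0,"rx":0,"ry":0,"rz":0,"jaw":1},
    {"x":-1,"y":0,"z":0,"rx":0,"ry":0,"rz":0,"jaw":1}
  ]
}}

```text
clock: 8.92
ee_pos: [0.4833, -0.3386, 0.1848]
eef_rot: [0.709, -0.057, 0.701, 0.05]
wrist_force: [0.4, -1.0, 1.1]
grip_width: 0.179
```

```bash
python3 - <<'E'
from h import *
show()
d=cam("side");crop(d,230,150,400,340,"s7.png")
E
```

```text
t 8.92 tcp [ 0.4833 -0.3386  0.1848] F [ 0.4 -1.   1.1] w 0.179 q [-0.74 -0.01  1.75  0.    1.38 -2.46]
tool axes(cols) [[0.011, -0.15, 0.989], [-0.009, 0.989, 0.15], [-1.0, -0.011, 0.01]]
s7.png scale 3.1578947368421053 origin 230 150
```

View pics/s7.png

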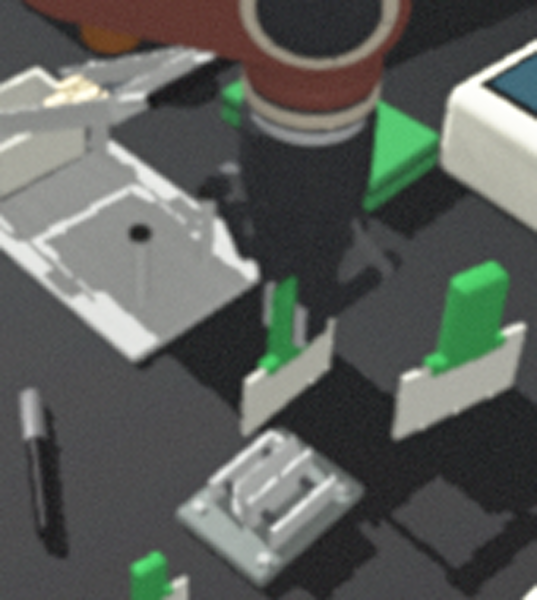

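```bash
cat >> h.py <<'E'
UX=np.array([.0889,-.996,0]);UZ=np.array([0,0,1.]);V=np.array([.996,.0889,0])
H=np.array([.5405,.044,.085]);TH=.61
UXP=np.cos(TH)*UX+np.sin(TH)*UZ; N=-np.sin(TH)*UX+np.cos(TH)*UZ
LIP=H-.03*UXP+.003*N
RS=np.c_[-N,-UXP,V]
def sweep(s,h,l=0): return LIP+s*UXP+(h+.0663)*N+(l+.002)*V
def where():
    p,R,s=T(); d=p-LIP
    print("s %.4f h %.4f lat %.4f"%(d@UXP,d@N-.0663,d@V-.002),"rotvec err deg",np.degrees(Rn.from_matrix(RS.T@R).as_rotvec()).round(2),"F tray(x,v,n)",np.array([s["wrist_force"]@UXP,s["wrist_force"]@V,s["wrist_force"]@N]).round(1))
E
python3 - <<'E'
from h import *
for s,h in ((.192,.06),(.192,0),(0,0),(-.012,0)): print(sweep(s,h).round(4))
print(LIP)
want(sweep(.192,.06),RS)
want(sweep(.192,.06),RS,np.array([.4833,-.3386,.36]))
E
```

```text
[ 0.5477 -0.0143  0.2838]
[ 0.5508 -0.0485  0.2346]
[0.5368 0.1082 0.1246]
[0.5359 0.118  0.1177]
[0.53816121 0.07020281 0.07027292]
xyz [-1.034  3.093  1.138] r [ 0.109  0.05  -1.149]
xyz [0.745 3.116 1.117] r [ 0.109  0.05  -1.149]
```

{"name": "arm_command", "arguments": {
  "increments": [
    {"x":-1,"y":0,"z":0,"rx":0,"ry":0,"rz":0.02,"jaw":1},
    {"x":-1,"y":0,"z":0,"rx":0,"ry":0,"rz":0.02,"jaw":1},
    {"x":-1,"y":0,"z":0,"rx":0,"ry":0,"rz":0.02,"jaw":1}
  ]
}}

```text
clock: 9.22
ee_pos: [0.4821, -0.3378, 0.2854]
eef_rot: [0.709, -0.053, 0.702, 0.053]
wrist_force: [0.7, -1.4, 0.7]
grip_width: 0.176
```

{"name": "arm_command", "arguments": {
  "increments": [
    {"x":-0.8,"y":0.4,"z":0.3,"rx":0,"ry":0,"rz":0,"jaw":1},
    {"x":-0.8,"y":0.4,"z":0.3,"rx":0,"ry":0,"rz":0,"jaw":1},
    {"x":-0.8,"y":0.4,"z":0.3,"rx":0,"ry":0,"rz":0,"jaw":1}
  ]
}}

```text
clock: 9.47
ee_pos: [0.5067, -0.2928, 0.3708]
eef_rot: [0.71, -0.055, 0.7, 0.052]
wrist_force: [0.2, -0.0, 1.1]
grip_width: 0.179
```

{"name": "arm_command", "arguments": {
  "increments": [
    {"x":0,"y":1,"z":0.3,"rx":0,"ry":0,"rz":0,"jaw":1},
    {"x":0,"y":1,"z":0.3,"rx":0,"ry":0,"rz":0,"jaw":1},
    {"x":0,"y":1,"z":0.3,"rx":0,"ry":0,"rz":0,"jaw":1}
  ]
}}

```text
clock: 9.72
ee_pos: [0.5213, -0.1865, 0.3694]
eef_rot: [0.71, -0.055, 0.7, 0.054]
wrist_force: [0.7, -0.0, -0.5]
grip_width: 0.181
```

```bash
python3 - <<'E'
from h import *
show();want(sweep(.192,.06),RS)
E
```

```text
t 9.72 tcp [ 0.5213 -0.1865  0.3694] F [ 0.7 -0.  -0.5] w 0.181 q [-0.48 -0.17  1.6   0.01  1.7  -2.2 ]
tool axes(cols) [[0.014, -0.153, 0.988], [-0.0, 0.988, 0.153], [-1.0, -0.002, 0.014]]
xyz [0.859 1.663 0.512] r [ 0.111  0.064 -1.161]
```

{"name": "arm_command", "arguments": {
  "increments": [
    {"x":0,"y":1,"z":0.3,"rx":0.1,"ry":0.06,"rz":-0.5,"jaw":1},
    {"x":0,"y":1,"z":0.3,"rx":0.1,"ry":0.06,"rz":-0.5,"jaw":1},
    {"x":0,"y":1,"z":0.3,"rx":0.1,"ry":0.06,"rz":-0.5,"jaw":1}
  ]
}}

```text
clock: 9.97
ee_pos: [0.5352, -0.0777, 0.367]
eef_rot: [0.7, -0.13, 0.699, -0.057]
wrist_force: [1.6, -0.1, -1.0]
grip_width: 0.179
```

```bash
python3 - <<'E'
from h import *
show();where();want(sweep(.192,.06),RS)
E
```

```text
t 9.97 tcp [ 0.5352 -0.0777  0.367 ] F [ 1.6 -0.1 -1. ] w 0.179 q [-0.15 -0.22  1.66 -0.26  1.64 -1.85]
tool axes(cols) [[0.015, -0.102, 0.995], [-0.262, 0.96, 0.102], [-0.965, -0.262, -0.012]]
s 0.2905 h 0.0927 lat -0.0181 rotvec err deg [-1.01  0.3  19.74] F tray(x,v,n) [-0.3  1.6 -0.9]
xyz [0.638 0.813 0.199] r [ 0.034 -0.01  -0.658]
```

{"name": "arm_command", "arguments": {
  "increments": [
    {"x":0.3,"y":0.6,"z":0.2,"rx":0.034,"ry":-0.01,"rz":-0.35,"jaw":1},
    {"x":0.63,"y":0.81,"z":0.2,"rx":0.034,"ry":-0.01,"rz":-0.658,"jaw":1},
    {"x":0.63,"y":0.81,"z":0.2,"rx":0.034,"ry":-0.01,"rz":-0.658,"jaw":1},
    {"x":0.63,"y":0.81,"z":0.2,"rx":0.034,"ry":-0.01,"rz":-0.658,"jaw":1},
    {"x":0.63,"y":0.81,"z":0.2,"rx":0.034,"ry":-0.01,"rz":-0.658,"jaw":1}
  ]
}}

```text
clock: 10.38
ee_pos: [0.5459, -0.0128, 0.2793]
eef_rot: [0.68, -0.245, 0.667, -0.18]
wrist_force: [0.2, -0.3, 0.6]
grip_width: 0.178
```

```bash
python3 - <<'E'
from h import *
import pickle
dw=cam("wrist");show();where();want(sweep(.192,.02),RS)
d=cam("scene");crop(d,190,60,350,270,"c8.png");crop(dw,0,0,512,384,"w8.png")
e=cam("side");crop(e,190,60,350,250,"s8.png")
pickle.dump((dw,d,e),open("v8.pkl","wb"))
E
```

```text
t 10.43 tcp [ 0.5473 -0.0142  0.2827] F [-0.  -0.2  0.3] w 0.181 q [ 0.13 -0.12  1.78 -0.61  1.52 -1.49]
tool axes(cols) [[0.049, -0.076, 0.996], [-0.571, 0.816, 0.09], [-0.82, -0.573, -0.004]]
s 0.1913 h 0.0592 lat -0.0004 rotvec err deg [-0.19  0.13  0.01] F tray(x,v,n) [ 0.3 -0.1  0.2]
xyz [ 0.392 -0.007  0.005] r [ 0.006 -0.004 -0.   ]
c8.png scale 2.857142857142857 origin 190 60
w8.png scale 1.5625 origin 0 0
s8.png scale 3.1578947368421053 origin 190 60
```

View pics/c8.png

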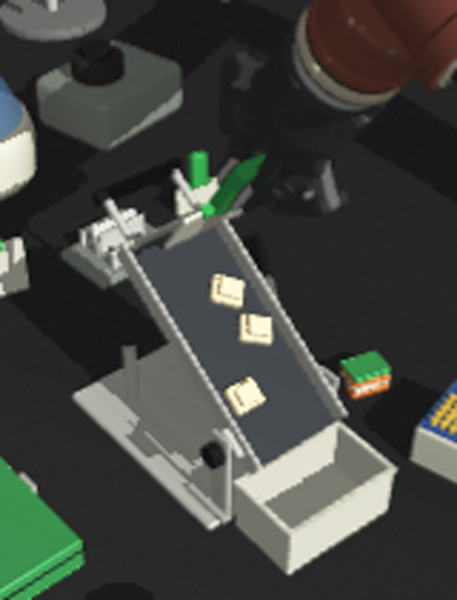

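View pics/w8.png

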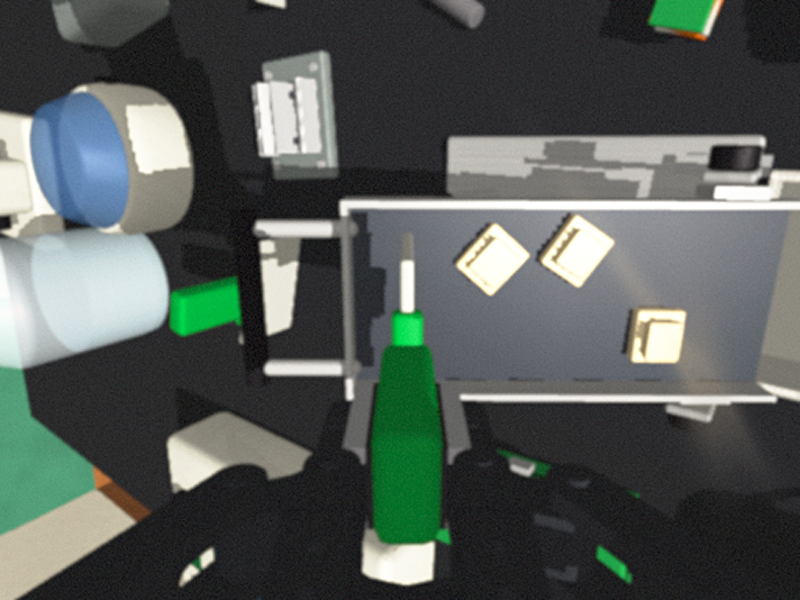

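View pics/s8.png

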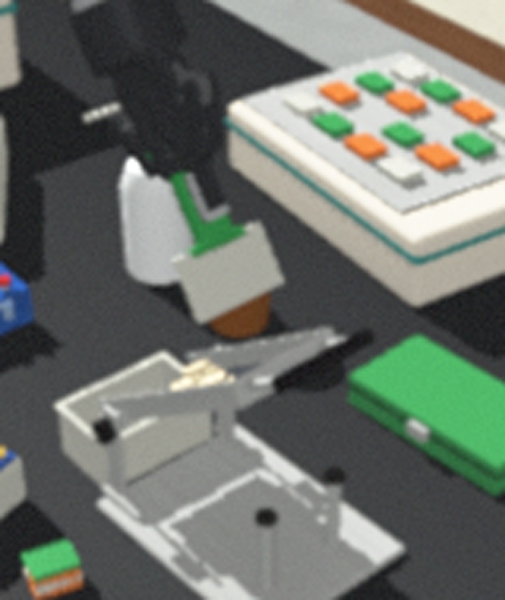

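```bash
python3 - <<'E'
from h import *
import pickle
dw,d,e=pickle.load(open("v8.pkl","rb"))
def tp(d,p,h,sc=1.5625,o=(0,0)):
    p=np.array(p)/sc+np.array(o)-(.5-.5/sc); R,c=d["c2w"]; r=rays(d,p)[0]@R.T
    X=c+r*((h-(c-LIP)@N)/(r@N)); q=X-LIP; return (q@UXP).round(4),(q@V).round(4),(q@N).round(4)
for p in [(345,201),(500,200),(700,200),(350,398),(465,401),(700,402),(343,300)]: print("wall",p,tp(dw,p,.018))
for p in [(785,210),(765,380)]: print("lip floor",p,tp(dw,p,0))
for p in [(407,236)]: print("blade low corner",p,tp(dw,p,.059))
for p in [(407,262)]: print("blade top corner",p,tp(dw,p,.109))
P=cloud(dw).reshape(-1,3); q=P-LIP; S,L,Hh=q@UXP,q@V,q@N
m=(S>.03)&(S<.2)&(abs(L)<.03)&(abs(Hh)<.012); print("floor h",m.sum(),np.median(Hh[m]), np.polyfit(S[m],Hh[m],1))
for n,dd in(("scene",d),("side",e)):
    P=cloud(dd).reshape(-1,3); q=P-LIP; S,L,Hh=q@UXP,q@V,q@N
    m=(S>.02)&(S<.2)&(abs(L)<.035)&(abs(Hh)<.008); print(n,m.sum(),np.median(Hh[m]),np.polyfit(S[m],Hh[m],1))
for p in [(175,262),(207,324),(283,283)]: print("side blade",p)
# blade via side depth
P=cloud(e); m=np.zeros(P.shape[:2],bool); 
px=P[140:155,258:272].reshape(-1,3);q=px-LIP;print("side blade patch s,l,h",np.median(q@UXP),np.median(q@V),np.median(q@N))
print("blade corners tri-plane side: ")
n=UXP
for p in [(175,262),(207,324),(283,283),(255,225)]:
    pp=np.array(p)/3.158+np.array((190,60))-(.5-.5/3.158); R,c=e["c2w"]; r=rays(e,pp)[0]@R.T
    X=c+r*((.189-(c-LIP)@n)/(r@n)); q=X-LIP; print(p,(q@V).round(4),(q@N).round(4))
E
```

```text
wall (345, 201) (np.float64(0.2157), np.float64(-0.0504), np.float64(0.018))
wall (500, 200) (np.float64(0.1454), np.float64(-0.0513), np.float64(0.018))
wall (700, 200) (np.float64(0.0547), np.float64(-0.052), np.float64(0.018))
wall (350, 398) (np.float64(0.2157), np.float64(0.0483), np.float64(0.018))
wall (465, 401) (np.float64(0.1573), np.float64(0.0496), np.float64(0.018))
wall (700, 402) (np.float64(0.0377), np.float64(0.0493), np.float64(0.018))
wall (343, 300) (np.float64(0.2178), np.float64(-0.0035), np.float64(0.018))
lip floor (785, 210) (np.float64(0.0027), np.float64(-0.0456), np.float64(-0.0))
lip floor (765, 380) (np.float64(-0.0061), np.float64(0.0451), np.float64(-0.0))
blade low corner (407, 236) (np.float64(0.1876), np.float64(-0.0417), np.float64(0.059))
blade top corner (407, 262) (np.float64(0.1877), np.float64(-0.0425), np.float64(0.109))
floor h 12595 -0.0005235643327323798 [-0.00821014  0.00102302]
scene 1607 0.000204686305674794 [-0.00572738  0.00103906]
side 41 0.004581883908121485 [-0.02632327  0.00560849]
side blade (175, 262)
side blade (207, 324)
side blade (283, 283)
side blade patch s,l,h nan nan nan
blade corners tri-plane side: 
(175, 262) -0.0351 0.1083
(207, 324) -0.0305 0.057
(283, 283) 0.0455 0.0593
(255, 225) 0.042 0.1084
```

{"name": "arm_command", "arguments": {
  "increments": [
    {"x":0.2,"y":0,"z":0,"rx":0,"ry":0,"rz":0,"jaw":1},
    {"x":0.4,"y":0,"z":0,"rx":0,"ry":0,"rz":0,"jaw":1},
    {"x":0.5,"y":0,"z":0,"rx":0,"ry":0,"rz":0,"jaw":1},
    {"x":0.55,"y":0,"z":0,"rx":0,"ry":0,"rz":0,"jaw":1},
    {"x":0.56,"y":0,"z":0,"rx":0,"ry":0,"rz":0,"jaw":1},
    {"x":0.56,"y":0,"z":0,"rx":0,"ry":0,"rz":0,"jaw":1}
  ]
}}

```text
clock: 11.03
ee_pos: [0.5518, -0.0482, 0.2416]
eef_rot: [0.684, -0.24, 0.663, -0.184]
wrist_force: [-0.4, 0.2, -0.7]
grip_width: 0.184
```

```bash
python3 - <<'E'
from h import *
show();where()
dw=cam("wrist");crop(dw,200,100,512,300,"w9.png")
want(sweep(.19,.001),RS)
E
```

```text
t 11.03 tcp [ 0.5518 -0.0482  0.2416] F [-0.4  0.2 -0.7] w 0.184 q [ 0.07 -0.1   1.83 -0.62  1.43 -1.49]
tool axes(cols) [[0.052, -0.068, 0.996], [-0.57, 0.817, 0.086], [-0.82, -0.573, 0.004]]
s 0.1958 h 0.0058 lat 0.0011 rotvec err deg [ 0.29 -0.09  0.02] F tray(x,v,n) [-0.6 -0.4 -0.5]
w9.png scale 2.5641025641025643 origin 200 100
xyz [ 0.053  0.056 -0.013] r [-0.009  0.004 -0.   ]
```

View pics/w9.png

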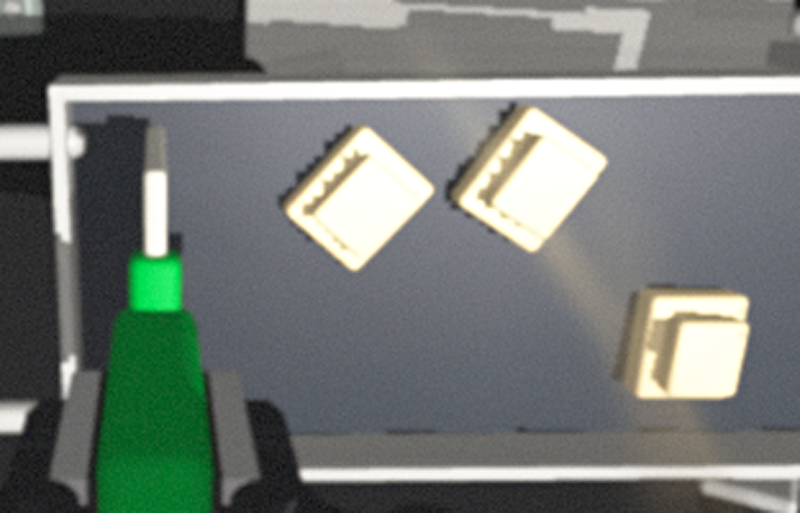

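{"name": "arm_command", "arguments": {
  "increments": [
    {"x":0.02,"y":0.03,"z":-0.01,"rx":-0.009,"ry":0,"rz":0,"jaw":1},
    {"x":0.04,"y":0.06,"z":-0.01,"rx":-0.009,"ry":0,"rz":0,"jaw":1},
    {"x":0.045,"y":0.06,"z":-0.01,"rx":-0.009,"ry":0,"rz":0,"jaw":1},
    {"x":0.045,"y":0.06,"z":-0.01,"rx":-0.009,"ry":0,"rz":0,"jaw":1}
  ]
}}

```text
clock: 11.42
ee_pos: [0.5507, -0.0452, 0.2344]
eef_rot: [0.684, -0.242, 0.664, -0.181]
wrist_force: [0.2, 0.8, -0.2]
grip_width: 0.178
```

```bash
python3 - <<'E'
from h import *
show();where()
want(sweep(.19,.000),RS)
E
```

```text
t 11.42 tcp [ 0.5507 -0.0452  0.2344] F [ 0.2  0.8 -0.2] w 0.178 q [ 0.07 -0.1   1.84 -0.62  1.42 -1.48]
tool axes(cols) [[0.053, -0.074, 0.996], [-0.57, 0.817, 0.091], [-0.82, -0.573, 0.002]]
s 0.1891 h 0.0018 lat 0.0002 rotvec err deg [-0.04 -0.13  0.02] F tray(x,v,n) [-0.8  0.2  0.3]
xyz [ 0.018 -0.009 -0.002] r [ 0.001  0.004 -0.001]
```

{"name": "arm_command", "arguments": {
  "increments": [
    {"x":0.015,"y":0,"z":0,"rx":0,"ry":0,"rz":0,"jaw":1},
    {"x":0.02,"y":0,"z":0,"rx":0,"ry":0,"rz":0,"jaw":1},
    {"x":0.02,"y":0,"z":0,"rx":0,"ry":0,"rz":0,"jaw":1}
  ]
}}

```text
clock: 11.67
ee_pos: [0.5507, -0.0463, 0.2326]
eef_rot: [0.684, -0.243, 0.664, -0.181]
wrist_force: [-0.1, 0.4, -1.0]
grip_width: 0.181
```

```bash
python3 - <<'E'
from h import *
show();where()
E
```

```text
t 11.67 tcp [ 0.5507 -0.0463  0.2326] F [-0.1  0.4 -1. ] w 0.181 q [ 0.07 -0.1   1.84 -0.62  1.42 -1.48]
tool axes(cols) [[0.053, -0.074, 0.996], [-0.57, 0.816, 0.091], [-0.82, -0.573, 0.001]]
s 0.1890 h -0.0004 lat 0.0002 rotvec err deg [-0.06 -0.12  0.01] F tray(x,v,n) [-0.9 -0.  -0.6]
```

{"name": "arm_command", "arguments": {
  "increments": [
    {"x":0,"y":0.1,"z":0,"rx":0,"ry":0,"rz":0,"jaw":1},
    {"x":0,"y":0.2,"z":0,"rx":0,"ry":0,"rz":0,"jaw":1},
    {"x":0,"y":0.3,"z":0,"rx":0,"ry":0,"rz":0,"jaw":1},
    {"x":0,"y":0.4,"z":0,"rx":0,"ry":0,"rz":0,"jaw":1},
    {"x":0,"y":0.5,"z":0,"rx":0,"ry":0,"rz":0,"jaw":1},
    {"x":0,"y":0.5,"z":0,"rx":0,"ry":0,"rz":0,"jaw":1}
  ]
}}

```text
clock: 12.17
ee_pos: [0.5467, -0.0037, 0.2024]
eef_rot: [0.684, -0.243, 0.664, -0.18]
wrist_force: [-0.1, 0.0, -1.6]
grip_width: 0.177
```

```bash
python3 - <<'E'
from h import *
show();where()
dw=cam("wrist");crop(dw,200,100,512,300,"w10.png")
want(sweep(.04,.001),RS)
E
```

```text
t 12.17 tcp [ 0.5467 -0.0037  0.2024] F [-0.1  0.  -1.6] w 0.177 q [ 0.15 -0.05  1.85 -0.62  1.42 -1.39]
tool axes(cols) [[0.053, -0.077, 0.996], [-0.57, 0.816, 0.093], [-0.82, -0.572, -0.001]]
s 0.1367 h -0.0006 lat -0.0001 rotvec err deg [-0.22 -0.12  0.04] F tray(x,v,n) [-0.9 -0.1 -1.3]
w10.png scale 2.5641025641025643 origin 200 100
xyz [-0.014  0.977  0.003] r [ 0.006  0.004 -0.   ]
```

View pics/w10.png

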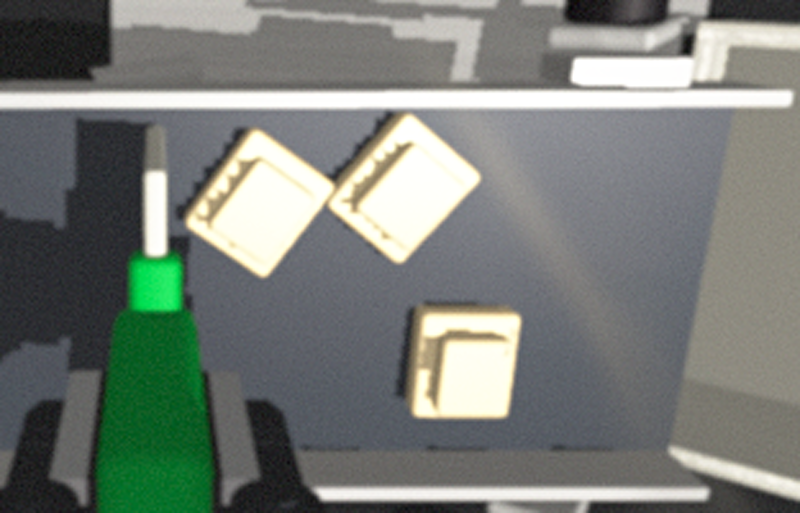

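{"name": "arm_command", "arguments": {
  "increments": [
    {"x":0,"y":0.1,"z":0,"rx":0.005,"ry":0,"rz":0,"jaw":1},
    {"x":0,"y":0.2,"z":0,"rx":0.005,"ry":0,"rz":0,"jaw":1},
    {"x":0,"y":0.3,"z":0,"rx":0.005,"ry":0,"rz":0,"jaw":1},
    {"x":-0.005,"y":0.4,"z":0,"rx":0.005,"ry":0,"rz":0,"jaw":1},
    {"x":-0.005,"y":0.5,"z":0,"rx":0.005,"ry":0,"rz":0,"jaw":1},
    {"x":-0.01,"y":0.6,"z":0,"rx":0.005,"ry":0,"rz":0,"jaw":1},
    {"x":-0.01,"y":0.7,"z":0,"rx":0.005,"ry":0,"rz":0,"jaw":1},
    {"x":-0.01,"y":0.7,"z":0,"rx":0.005,"ry":0,"rz":0,"jaw":1}
  ]
}}

```text
clock: 12.88
ee_pos: [0.5406, 0.0546, 0.162]
eef_rot: [0.683, -0.243, 0.664, -0.181]
wrist_force: [-0.4, -0.2, -0.3]
grip_width: 0.179
```

```bash
python3 - <<'E'
from h import *
show();where()
dw=cam("wrist");crop(dw,200,100,512,300,"w11.png")
want(sweep(.0,.001),RS)
E
```

```text
t 12.88 tcp [0.5406 0.0546 0.162 ] F [-0.4 -0.2 -0.3] w 0.179 q [ 0.26  0.02  1.85 -0.61  1.42 -1.27]
tool axes(cols) [[0.052, -0.076, 0.996], [-0.57, 0.816, 0.092], [-0.82, -0.572, -0.001]]
s 0.0654 h -0.0002 lat -0.0010 rotvec err deg [-0.19 -0.04  0.03] F tray(x,v,n) [-0.  -0.5 -0.3]
w11.png scale 2.5641025641025643 origin 200 100
xyz [-0.009  0.664  0.008] r [0.005 0.002 0.   ]
```

View pics/w11.png

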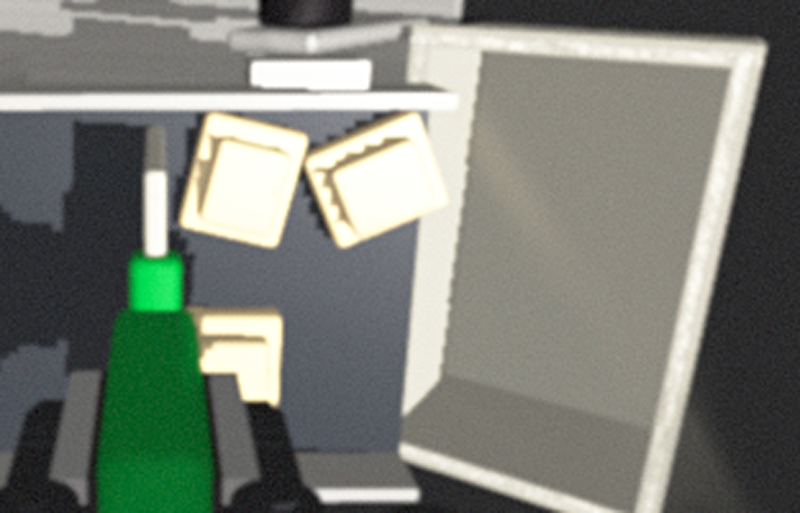

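{"name": "arm_command", "arguments": {
  "increments": [
    {"x":0,"y":0.06,"z":0,"rx":0,"ry":0,"rz":0,"jaw":1},
    {"x":0,"y":0.12,"z":0,"rx":0,"ry":0,"rz":0,"jaw":1},
    {"x":0,"y":0.18,"z":0,"rx":0,"ry":0,"rz":0,"jaw":1},
    {"x":-0.005,"y":0.24,"z":0,"rx":0,"ry":0,"rz":0,"jaw":1},
    {"x":-0.005,"y":0.3,"z":0,"rx":0,"ry":0,"rz":0,"jaw":1},
    {"x":-0.005,"y":0.36,"z":0,"rx":0,"ry":0,"rz":0,"jaw":1},
    {"x":-0.01,"y":0.42,"z":0,"rx":0,"ry":0,"rz":0,"jaw":1},
    {"x":-0.01,"y":0.48,"z":0,"rx":0,"ry":0,"rz":0,"jaw":1}
  ]
}}

```text
clock: 13.6
ee_pos: [0.5372, 0.0943, 0.1357]
eef_rot: [0.683, -0.243, 0.664, -0.181]
wrist_force: [-0.2, -0.7, -1.1]
grip_width: 0.177
```

```bash
python3 - <<'E'
from h import *
show();where()
dw=cam("wrist");crop(dw,200,100,512,300,"w12.png")
want(sweep(-.01,.001),RS)
E
```

```text
t 13.60 tcp [0.5372 0.0943 0.1357] F [-0.2 -0.7 -1.1] w 0.177 q [ 0.32  0.08  1.84 -0.6   1.41 -1.18]
tool axes(cols) [[0.052, -0.076, 0.996], [-0.571, 0.816, 0.092], [-0.82, -0.573, -0.001]]
s 0.0178 h 0.0012 lat -0.0008 rotvec err deg [-0.16 -0.07 -0.  ] F tray(x,v,n) [-0.1 -0.2 -1.3]
w12.png scale 2.5641025641025643 origin 200 100
xyz [-0.002  0.268  0.012] r [ 0.008  0.001 -0.001]
```

View pics/w12.png

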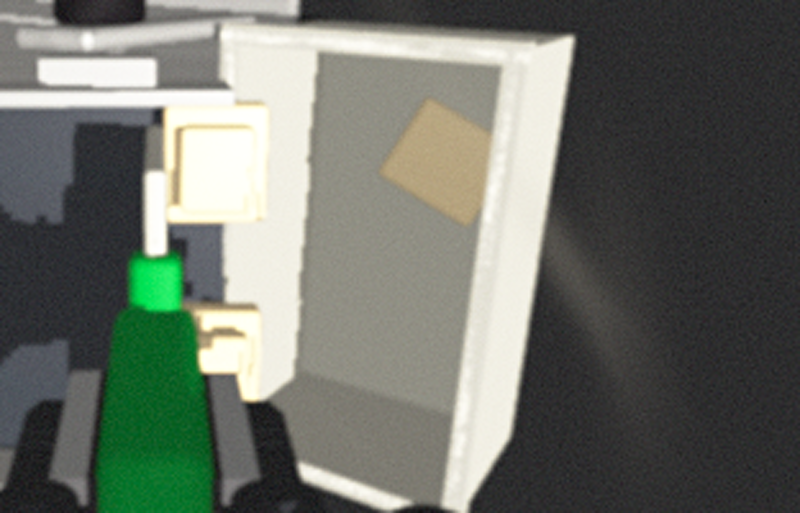

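{"name": "arm_command", "arguments": {
  "increments": [
    {"x":0,"y":0.05,"z":0,"rx":0.005,"ry":0,"rz":0,"jaw":1},
    {"x":0,"y":0.1,"z":0,"rx":0.005,"ry":0,"rz":0,"jaw":1},
    {"x":0,"y":0.15,"z":0,"rx":0.005,"ry":0,"rz":0,"jaw":1},
    {"x":0,"y":0.2,"z":0,"rx":0.005,"ry":0,"rz":0,"jaw":1},
    {"x":0,"y":0.24,"z":0,"rx":0.005,"ry":0,"rz":0,"jaw":1},
    {"x":0,"y":0.26,"z":0,"rx":0.005,"ry":0,"rz":0,"jaw":1},
    {"x":0,"y":0.26,"z":0,"rx":0.005,"ry":0,"rz":0,"jaw":1}
  ]
}}

```text
clock: 14.23
ee_pos: [0.5347, 0.1164, 0.1196]
eef_rot: [0.683, -0.243, 0.664, -0.181]
wrist_force: [0.4, 0.1, 0.0]
grip_width: 0.177
```

```bash
python3 - <<'E'
from h import *
show();where()
dw=cam("wrist");crop(dw,200,100,512,300,"w13.png")
d=cam("scene");crop(d,240,160,360,260,"c13.png")
E
```

```text
t 14.23 tcp [0.5347 0.1164 0.1196] F [0.4 0.1 0. ] w 0.177 q [ 0.36  0.12  1.82 -0.59  1.41 -1.14]
tool axes(cols) [[0.051, -0.075, 0.996], [-0.57, 0.816, 0.091], [-0.82, -0.573, -0.001]]
s -0.0097 h 0.0007 lat -0.0014 rotvec err deg [-0.11 -0.03  0.02] F tray(x,v,n) [-0.   0.4  0. ]
w13.png scale 2.5641025641025643 origin 200 100
c13.png scale 6.0 origin 240 160
```

View pics/w13.png

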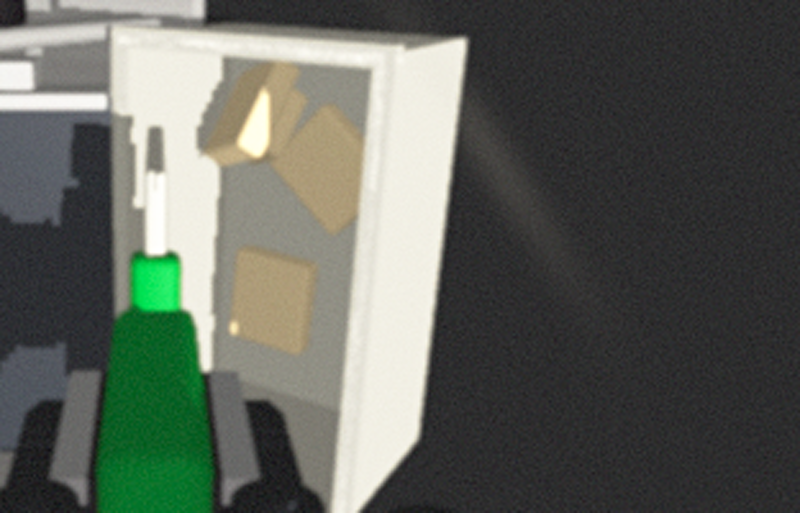

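View pics/c13.png

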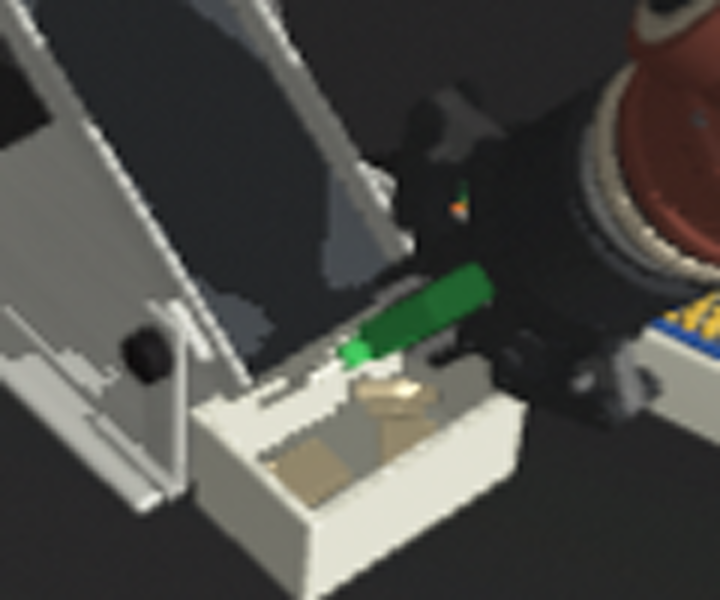

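{"name": "arm_command", "arguments": {
  "increments": [
    {"x":-1,"y":0,"z":0,"rx":0,"ry":0,"rz":0,"jaw":1},
    {"x":-1,"y":0,"z":0,"rx":0,"ry":0,"rz":0,"jaw":1},
    {"x":-1,"y":-0.2,"z":0,"rx":0,"ry":0,"rz":0,"jaw":1},
    {"x":-1,"y":-0.5,"z":0,"rx":0,"ry":0,"rz":0,"jaw":1}
  ]
}}

```text
clock: 14.67
ee_pos: [0.5349, 0.1352, 0.2346]
eef_rot: [0.686, -0.243, 0.662, -0.18]
wrist_force: [0.0, 0.1, -0.3]
grip_width: 0.18
```

{"name": "arm_command", "arguments": {
  "increments": [
    {"x":-0.9,"y":-0.8,"z":0,"rx":-0.05,"ry":0,"rz":0.6,"jaw":1},
    {"x":-0.9,"y":-0.8,"z":0,"rx":-0.05,"ry":0,"rz":0.6,"jaw":1},
    {"x":-0.9,"y":-0.8,"z":0,"rx":-0.05,"ry":0,"rz":0.6,"jaw":1},
    {"x":-0.9,"y":-0.8,"z":0,"rx":-0.05,"ry":0,"rz":0.6,"jaw":1}
  ]
}}

```text
clock: 15.0
ee_pos: [0.539, 0.1186, 0.3683]
eef_rot: [0.71, -0.142, 0.687, -0.063]
wrist_force: [0.2, -0.6, 2.2]
grip_width: 0.174
```

```bash
cat >> h.py <<'E'
G0=np.array([.4813,-.3367,.0783]); R0=frame([.003,-.002,-1],[-.1505,.9886,0])
E
python3 - <<'E'
from h import *
show();where();want(G0+[0,0,.28],R0)
E
```

```text
t 15.00 tcp [0.539  0.1186 0.3683] F [ 0.2 -0.6  2.2] w 0.174 q [ 0.23 -0.14  1.6  -0.29  1.7  -1.49]
tool axes(cols) [[0.047, -0.105, 0.993], [-0.284, 0.952, 0.114], [-0.958, -0.287, 0.015]]
s 0.1312 h 0.2055 lat 0.0032 rotvec err deg [-0.95 -1.43 18.26] F tray(x,v,n) [1.8 0.1 1.4]
xyz [ 1.36  -4.245 -1.096] r [-0.073  0.014  0.553]
```

{"name": "arm_command", "arguments": {
  "increments": [
    {"x":0.1,"y":-1,"z":-0.25,"rx":-0.07,"ry":0.014,"rz":0.55,"jaw":1},
    {"x":0.1,"y":-1,"z":-0.25,"rx":-0.07,"ry":0.014,"rz":0.55,"jaw":1},
    {"x":0.1,"y":-1,"z":-0.25,"rx":-0.07,"ry":0.014,"rz":0.55,"jaw":1},
    {"x":0.1,"y":-1,"z":-0.25,"rx":-0.07,"ry":0.014,"rz":0.55,"jaw":1}
  ]
}}

```text
clock: 15.33
ee_pos: [0.5254, 0.0121, 0.39]
eef_rot: [0.708, -0.052, 0.703, 0.048]
wrist_force: [-0.6, -0.1, 0.1]
grip_width: 0.178
```

{"name": "arm_command", "arguments": {
  "increments": [
    {"x":0,"y":-1,"z":-0.25,"rx":0,"ry":0,"rz":0,"jaw":1},
    {"x":0,"y":-1,"z":-0.25,"rx":0,"ry":0,"rz":0,"jaw":1},
    {"x":0,"y":-1,"z":-0.25,"rx":0,"ry":0,"rz":0,"jaw":1}
  ]
}}

```text
clock: 15.58
ee_pos: [0.514, -0.093, 0.3903]
eef_rot: [0.708, -0.052, 0.703, 0.046]
wrist_force: [0.2, -0.2, -1.1]
grip_width: 0.18
```

{"name": "arm_command", "arguments": {
  "increments": [
    {"x":0,"y":-1,"z":-0.25,"rx":0,"ry":0,"rz":0,"jaw":1},
    {"x":0,"y":-1,"z":-0.25,"rx":0,"ry":0,"rz":0,"jaw":1},
    {"x":0,"y":-1,"z":-0.25,"rx":0,"ry":0,"rz":0,"jaw":1}
  ]
}}

```text
clock: 15.83
ee_pos: [0.5022, -0.1987, 0.3904]
eef_rot: [0.707, -0.052, 0.704, 0.045]
wrist_force: [0.1, -0.2, -1.1]
grip_width: 0.179
```

```bash
python3 - <<'E'
from h import *
show();want(G0+[0,0,.28],R0)
E
```

```text
t 15.83 tcp [ 0.5022 -0.1987  0.3904] F [ 0.1 -0.2 -1.1] w 0.179 q [-0.51 -0.2   1.59 -0.01  1.74 -2.22]
tool axes(cols) [[0.005, -0.136, 0.991], [-0.009, 0.991, 0.136], [-1.0, -0.01, 0.004]]
xyz [ 0.332 -1.336 -0.397] r [-0.027  0.003  0.015]
```

{"name": "arm_command", "arguments": {
  "increments": [
    {"x":0,"y":-1,"z":-0.35,"rx":-0.027,"ry":0,"rz":0.015,"jaw":1},
    {"x":0,"y":-1,"z":-0.35,"rx":-0.027,"ry":0,"rz":0.015,"jaw":1},
    {"x":0,"y":-1,"z":-0.35,"rx":-0.027,"ry":0,"rz":0.015,"jaw":1}
  ]
}}

```text
clock: 16.08
ee_pos: [0.48, -0.3054, 0.3905]
eef_rot: [0.706, -0.053, 0.704, 0.051]
wrist_force: [0.5, 0.1, -1.1]
grip_width: 0.18
```

{"name": "arm_command", "arguments": {
  "increments": [
    {"x":0.9,"y":-0.3,"z":0,"rx":0,"ry":0,"rz":0,"jaw":1},
    {"x":0.9,"y":-0.3,"z":0,"rx":0,"ry":0,"rz":0,"jaw":1},
    {"x":0.9,"y":-0.3,"z":0,"rx":0,"ry":0,"rz":0,"jaw":1},
    {"x":0.9,"y":-0.3,"z":0,"rx":0,"ry":0,"rz":0,"jaw":1}
  ]
}}

```text
clock: 16.42
ee_pos: [0.4828, -0.3342, 0.2944]
eef_rot: [0.703, -0.05, 0.707, 0.054]
wrist_force: [-0.1, 0.2, -1.2]
grip_width: 0.177
```

```bash
python3 - <<'E'
from h import *
show();want(G0+[0,0,.07],R0)
E
```

```text
t 16.42 tcp [ 0.4828 -0.3342  0.2944] F [-0.1  0.2 -1.2] w 0.177 q [-0.73 -0.06  1.62 -0.    1.59 -2.45]
tool axes(cols) [[-0.006, -0.147, 0.989], [0.004, 0.989, 0.147], [-1.0, 0.005, -0.005]]
xyz [ 1.46  -0.03  -0.011] r [-0.007 -0.015 -0.014]
```

{"name": "arm_command", "arguments": {
  "increments": [
    {"x":1,"y":-0.03,"z":-0.01,"rx":-0.007,"ry":-0.015,"rz":-0.014,"jaw":1},
    {"x":1,"y":-0.03,"z":-0.01,"rx":-0.007,"ry":-0.015,"rz":-0.014,"jaw":1},
    {"x":1,"y":-0.03,"z":-0.01,"rx":-0.007,"ry":-0.015,"rz":-0.014,"jaw":1},
    {"x":1,"y":-0.03,"z":-0.01,"rx":-0.007,"ry":-0.015,"rz":-0.014,"jaw":1}
  ]
}}

```text
clock: 16.75
ee_pos: [0.4799, -0.334, 0.1897]
eef_rot: [0.704, -0.052, 0.706, 0.055]
wrist_force: [-0.8, 0.3, -1.2]
grip_width: 0.179
```

```bash
python3 - <<'E'
from h import *
show();want(G0+[0,0,.055],R0)
E
```

```text
t 16.75 tcp [ 0.4799 -0.334   0.1897] F [-0.8  0.3 -1.2] w 0.179 q [-0.74 -0.01  1.75  0.    1.41 -2.46]
tool axes(cols) [[-0.004, -0.152, 0.988], [0.004, 0.988, 0.152], [-1.0, 0.005, -0.003]]
xyz [ 0.564 -0.031  0.012] r [ 0.002 -0.011 -0.014]
```

{"name": "arm_command", "arguments": {
  "increments": [
    {"x":0.3,"y":-0.031,"z":0.012,"rx":0.002,"ry":-0.011,"rz":-0.014,"jaw":1},
    {"x":0.56,"y":-0.031,"z":0.012,"rx":0.002,"ry":-0.011,"rz":-0.014,"jaw":1},
    {"x":0.56,"y":-0.031,"z":0.012,"rx":0.002,"ry":-0.011,"rz":-0.014,"jaw":1},
    {"x":0.56,"y":-0.031,"z":0.012,"rx":0.002,"ry":-0.011,"rz":-0.014,"jaw":1},
    {"x":0.56,"y":-0.031,"z":0.012,"rx":0.002,"ry":-0.011,"rz":-0.014,"jaw":1}
  ]
}}

```text
clock: 17.17
ee_pos: [0.4832, -0.3378, 0.1378]
eef_rot: [0.707, -0.056, 0.703, 0.051]
wrist_force: [0.1, 0.1, 0.6]
grip_width: 0.181
```

```bash
python3 - <<'E'
from h import *
show();want(G0+[0,0,.035],R0)
d=cam("side");crop(d,260,210,380,330,"s14.png")
d=cam("wrist");crop(d,100,0,412,300,"w14.png")
E
```

```text
t 17.17 tcp [ 0.4832 -0.3378  0.1378] F [0.1 0.1 0.6] w 0.181 q [-0.74  0.04  1.79  0.    1.31 -2.46]
tool axes(cols) [[0.007, -0.151, 0.988], [-0.006, 0.988, 0.151], [-1.0, -0.007, 0.006]]
xyz [ 0.245  0.015 -0.019] r [0.001 0.007 0.009]
s14.png scale 5.0 origin 260 210
w14.png scale 2.0 origin 100 0
```

View pics/s14.png

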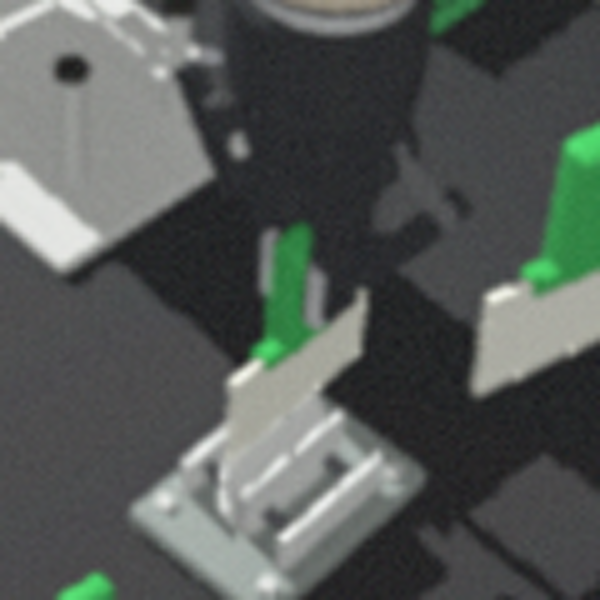

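View pics/w14.png

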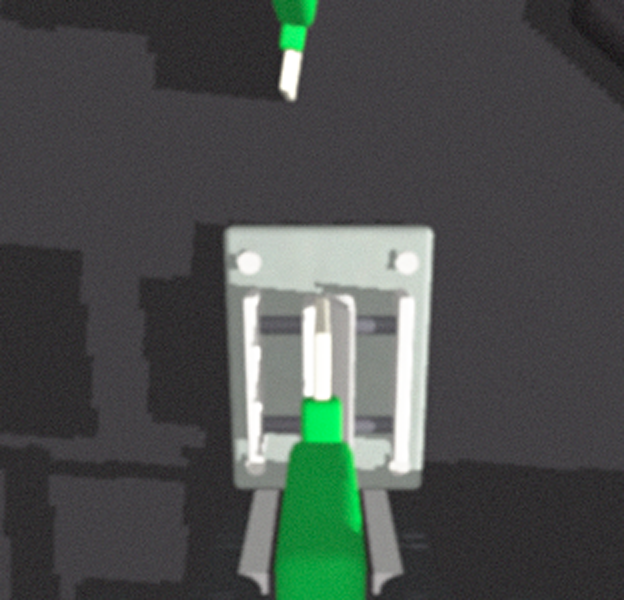

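{"name": "arm_command", "arguments": {
  "increments": [
    {"x":0.12,"y":0.015,"z":-0.019,"rx":0,"ry":0.007,"rz":0.009,"jaw":1},
    {"x":0.24,"y":0.015,"z":-0.019,"rx":0,"ry":0.007,"rz":0.009,"jaw":1},
    {"x":0.24,"y":0.015,"z":-0.019,"rx":0,"ry":0.007,"rz":0.009,"jaw":1},
    {"x":0.24,"y":0.015,"z":-0.019,"rx":0,"ry":0.007,"rz":0.009,"jaw":1}
  ]
}}

```text
clock: 17.6
ee_pos: [0.4803, -0.3362, 0.1121]
eef_rot: [0.705, -0.053, 0.705, 0.053]
wrist_force: [-0.2, -0.3, -0.7]
grip_width: 0.18
```

```bash
python3 - <<'E'
from h import *
show();want(G0+[0,0,0],R0)
E
```

```text
t 17.60 tcp [ 0.4803 -0.3362  0.1121] F [-0.2 -0.3 -0.7] w 0.18 q [-0.74  0.06  1.81  0.    1.27 -2.46]
tool axes(cols) [[0.001, -0.151, 0.989], [-0.0, 0.989, 0.151], [-1.0, -0.0, 0.001]]
xyz [ 0.338 -0.006  0.008] r [ 0.001 -0.004 -0.004]
```

{"name": "arm_command", "arguments": {
  "increments": [
    {"x":0.08,"y":-0.005,"z":0.005,"rx":0,"ry":0,"rz":-0.004,"jaw":1},
    {"x":0.16,"y":-0.005,"z":0.005,"rx":0,"ry":0,"rz":-0.004,"jaw":1},
    {"x":0.2,"y":-0.005,"z":0.005,"rx":0,"ry":0,"rz":-0.004,"jaw":1},
    {"x":0.2,"y":-0.005,"z":0.005,"rx":0,"ry":0,"rz":-0.004,"jaw":1}
  ]
}}

```text
clock: 17.93
ee_pos: [0.4804, -0.3362, 0.0904]
eef_rot: [0.705, -0.054, 0.705, 0.053]
wrist_force: [1.2, 0.1, -4.0]
grip_width: 0.18
```

```bash
python3 - <<'E'
from h import *
show();want(G0+[0,0,0],R0)
E
```

```text
t 17.93 tcp [ 0.4804 -0.3362  0.0904] F [ 1.2  0.1 -4. ] w 0.18 q [-0.74  0.09  1.82 -0.    1.23 -2.46]
tool axes(cols) [[-0.0, -0.151, 0.989], [-0.001, 0.989, 0.151], [-1.0, -0.001, -0.0]]
xyz [ 0.121 -0.007  0.008] r [ 0.001 -0.006 -0.003]
```

{"name": "arm_command", "arguments": {
  "increments": [
    {"x":0.06,"y":-0.005,"z":0.005,"rx":0,"ry":-0.005,"rz":-0.003,"jaw":1},
    {"x":0.12,"y":-0.005,"z":0.005,"rx":0,"ry":-0.005,"rz":-0.003,"jaw":1},
    {"x":0.12,"y":-0.005,"z":0.005,"rx":0,"ry":-0.005,"rz":-0.003,"jaw":1},
    {"x":0.12,"y":-0.005,"z":0.005,"rx":0,"ry":-0.005,"rz":-0.003,"jaw":1}
  ]
}}

```text
clock: 18.27
ee_pos: [0.4812, -0.3367, 0.0781]
eef_rot: [0.706, -0.054, 0.704, 0.053]
wrist_force: [1.6, 0.1, 0.5]
grip_width: 0.178
```

```bash
python3 - <<'E'
from h import *
show();want(G0+[0,0,0],R0)
E
```

```text
t 18.27 tcp [ 0.4812 -0.3367  0.0781] F [1.6 0.1 0.5] w 0.178 q [-0.74  0.1   1.83  0.    1.21 -2.46]
tool axes(cols) [[0.003, -0.151, 0.989], [-0.002, 0.989, 0.151], [-1.0, -0.003, 0.003]]
xyz [-0.002 -0.     0.001] r [0.001 0.    0.   ]
```

{"name": "arm_command", "arguments": {
  "increments": [
    {"x":0.02,"y":0,"z":0,"rx":0,"ry":0,"rz":0,"jaw":1},
    {"x":0.03,"y":0,"z":0,"rx":0,"ry":0,"rz":0,"jaw":1},
    {"x":0.03,"y":0,"z":0,"rx":0,"ry":0,"rz":0,"jaw":1}
  ]
}}

```text
clock: 18.52
ee_pos: [0.4814, -0.3369, 0.0781]
eef_rot: [0.706, -0.054, 0.704, 0.053]
wrist_force: [-5.3, 4.4, 16.8]
grip_width: 0.181
```

```bash
python3 - <<'E'
from h import *
show();want(G0+[0,0,0],R0)
E
```

```text
t 18.52 tcp [ 0.4814 -0.3369  0.0781] F [-5.3  4.4 16.8] w 0.181 q [-0.74  0.11  1.83  0.    1.21 -2.46]
tool axes(cols) [[0.002, -0.151, 0.989], [-0.002, 0.989, 0.151], [-1.0, -0.002, 0.002]]
xyz [-0.002  0.003 -0.001] r [ 0.001 -0.001 -0.   ]
```

{"name": "arm_command", "arguments": {
  "increments": [
    {"x":0,"y":0,"z":0,"rx":0,"ry":0,"rz":0,"jaw":1},
    {"x":0,"y":0,"z":0,"rx":0,"ry":0,"rz":0,"jaw":0.45},
    {"x":0,"y":0,"z":0,"rx":0,"ry":0,"rz":0,"jaw":0.45},
    {"x":0,"y":0,"z":0,"rx":0,"ry":0,"rz":0,"jaw":0.45},
    {"x":0,"y":0,"z":0,"rx":0,"ry":0,"rz":0,"jaw":0.45}
  ]
}}

```text
clock: 18.93
ee_pos: [0.4811, -0.3368, 0.0775]
eef_rot: [0.706, -0.054, 0.704, 0.053]
wrist_force: [-0.3, -0.1, -0.7]
grip_width: 0.548
```

{"name": "arm_command", "arguments": {
  "increments": [
    {"x":-0.3,"y":0,"z":0,"rx":0,"ry":0,"rz":0,"jaw":0.45},
    {"x":-1,"y":0,"z":0,"rx":0,"ry":0,"rz":0,"jaw":0.45},
    {"x":-1,"y":0,"z":0,"rx":0,"ry":0,"rz":0,"jaw":0.45},
    {"x":-1,"y":0,"z":0,"rx":0,"ry":0,"rz":0,"jaw":0.45}
  ]
}}

```text
clock: 19.27
ee_pos: [0.4841, -0.3394, 0.1857]
eef_rot: [0.709, -0.057, 0.701, 0.05]
wrist_force: [1.2, -0.2, 1.5]
grip_width: 0.55
```

{"name": "arm_command", "arguments": {
  "increments": [
    {"x":-1,"y":0,"z":0,"rx":0,"ry":0,"rz":0,"jaw":0.45},
    {"x":-1,"y":0,"z":0,"rx":0,"ry":0,"rz":0,"jaw":0.45},
    {"x":-1,"y":0,"z":0,"rx":0,"ry":0,"rz":0,"jaw":0.45}
  ]
}}

```text
clock: 19.52
ee_pos: [0.4836, -0.339, 0.2897]
eef_rot: [0.71, -0.059, 0.7, 0.048]
wrist_force: [0.1, -0.6, 0.3]
grip_width: 0.549
```

```bash
python3 - <<'E'
from h import *
show()
d=cam("scene");crop(d,180,60,350,260,"c15.png")
d=cam("wrist");crop(d,0,0,512,384,"w15.png");P=cloud(d)
hsv=cv2.cvtColor(d["pixels"],cv2.COLOR_RGB2HSV)
g=cv2.inRange(hsv,(50,120,60),(75,255,255)); k,l,st,c=cv2.connectedComponentsWithStats(g)
for i in range(1,k):
    if st[i,4]>200:
        t=P[l==i]; tt=t[(t[:,2]>.112)&(t[:,2]<.128)]
        if len(tt)>20: print("top",len(tt),np.median(tt,0),cv2.minAreaRect((tt[:,:2]*1000).astype(np.float32)))
want([.558,-.1413,.33],frame([.01,-.01,-1],[-.089,.996,0]))
E
```

```text
t 19.52 tcp [ 0.4836 -0.339   0.2897] F [ 0.1 -0.6  0.3] w 0.549 q [-0.74 -0.07  1.64  0.    1.55 -2.46]
tool axes(cols) [[0.015, -0.151, 0.988], [-0.013, 0.988, 0.151], [-1.0, -0.015, 0.013]]
c15.png scale 3.0 origin 180 60
w15.png scale 1.5625 origin 0 0
top 472 [ 0.47807823 -0.3359939   0.11901105] ((479.1410217285156, -335.5994873046875), (28.999977111816406, 14.31113338470459), 8.750737190246582)
top 197 [ 0.62836822 -0.3480321   0.12032009] ((639.0838012695312, -354.1412658691406), (17.802011489868164, 36.34228515625), 44.56493377685547)
xyz [-0.394  1.849  1.029] r [0.119 0.017 0.018]
```

View pics/c15.png

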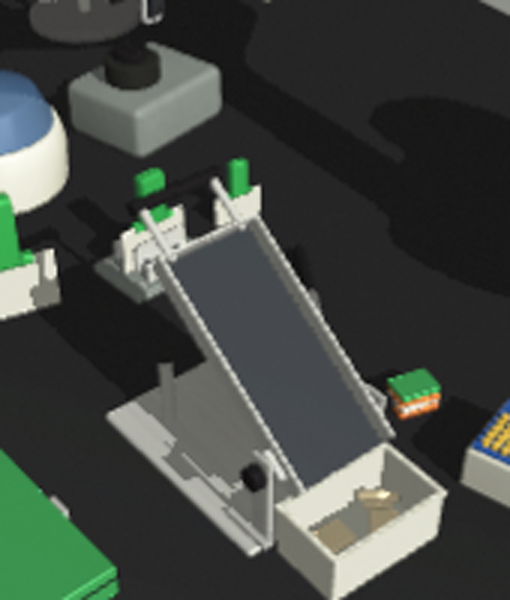

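View pics/w15.png

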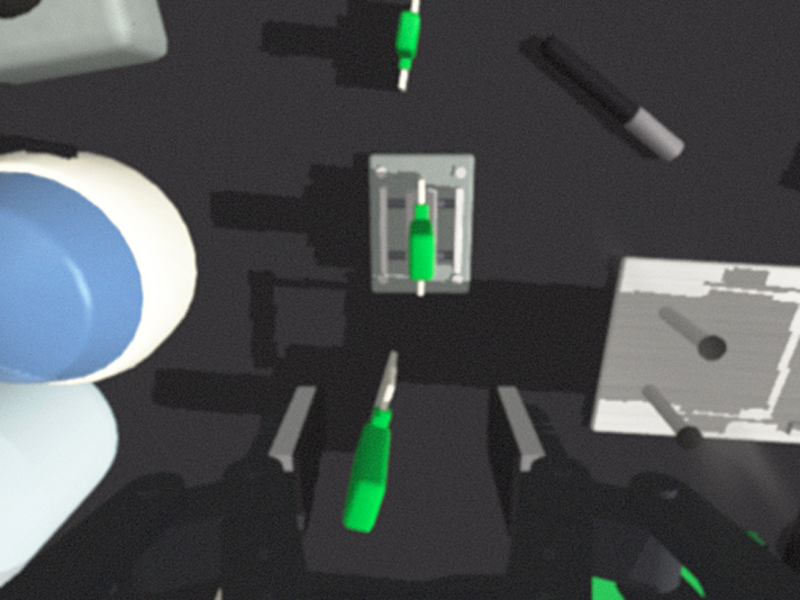

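{"name": "arm_command", "arguments": {
  "increments": [
    {"x":-0.5,"y":0.95,"z":0.5,"rx":0.06,"ry":0.017,"rz":0.018,"jaw":0.45},
    {"x":-0.5,"y":0.95,"z":0.5,"rx":0.06,"ry":0.017,"rz":0.018,"jaw":0.45},
    {"x":-0.5,"y":0.95,"z":0.5,"rx":0.06,"ry":0.017,"rz":0.018,"jaw":0.45}
  ]
}}

```text
clock: 19.87
ee_pos: [0.519, -0.2367, 0.3406]
eef_rot: [0.709, -0.045, 0.703, 0.039]
wrist_force: [0.1, 0.3, 0.5]
grip_width: 0.548
```

```bash
python3 - <<'E'
from h import *
show();want([.558,-.141,.31],frame([.005,-.005,-1],[-.089,.996,0]))
E
```

```text
t 19.87 tcp [ 0.519  -0.2367  0.3406] F [0.1 0.3 0.5] w 0.548 q [-0.56 -0.13  1.61 -0.    1.65 -2.25]
tool axes(cols) [[0.008, -0.118, 0.993], [-0.008, 0.993, 0.118], [-1.0, -0.009, 0.007]]
xyz [0.301 0.907 0.498] r [0.057 0.005 0.007]
```

{"name": "arm_command", "arguments": {
  "increments": [
    {"x":0.1,"y":0.907,"z":0.498,"rx":0.057,"ry":0.005,"rz":0.007,"jaw":0.45},
    {"x":0.1,"y":0.907,"z":0.498,"rx":0.057,"ry":0.005,"rz":0.007,"jaw":0.45},
    {"x":0.3,"y":0.907,"z":0.498,"rx":0.057,"ry":0.005,"rz":0.007,"jaw":0.45},
    {"x":0.3,"y":0.907,"z":0.498,"rx":0.057,"ry":0.005,"rz":0.007,"jaw":0.45}
  ]
}}

```text
clock: 20.2
ee_pos: [0.5574, -0.1365, 0.3044]
eef_rot: [0.706, -0.034, 0.707, 0.033]
wrist_force: [-0.4, 0.8, -1.6]
grip_width: 0.549
```

```bash
python3 - <<'E'
from h import *
show();want([.558,-.141,.2185],frame([.005,-.01,-1],[-.089,.996,0]))
d=cam("side");crop(d,200,60,370,250,"s16.png")
E
```

```text
t 20.20 tcp [ 0.5574 -0.1365  0.3044] F [-0.4  0.8 -1.6] w 0.549 q [-0.37 -0.1   1.64 -0.    1.6  -2.03]
tool axes(cols) [[-0.002, -0.094, 0.996], [-0.001, 0.996, 0.094], [-1.0, -0.001, -0.002]]
xyz [ 0.859 -0.045  0.003] r [ 0.01  -0.011 -0.018]
s16.png scale 3.1578947368421053 origin 200 60
```

View pics/s16.png

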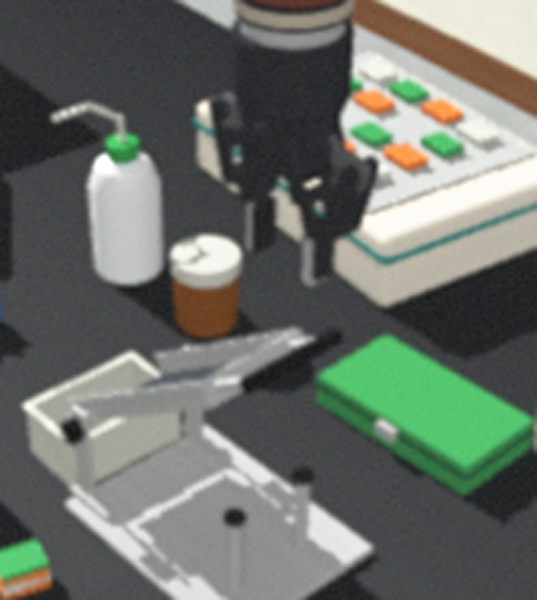

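{"name": "arm_command", "arguments": {
  "increments": [
    {"x":0.35,"y":-0.045,"z":0,"rx":0.01,"ry":-0.011,"rz":-0.018,"jaw":0.45},
    {"x":0.65,"y":-0.045,"z":0,"rx":0.01,"ry":-0.011,"rz":-0.018,"jaw":0.45},
    {"x":0.8,"y":-0.045,"z":0,"rx":0.01,"ry":-0.011,"rz":-0.018,"jaw":0.45},
    {"x":0.86,"y":-0.045,"z":0,"rx":0.01,"ry":-0.011,"rz":-0.018,"jaw":0.45},
    {"x":0.86,"y":-0.045,"z":0,"rx":0.01,"ry":-0.011,"rz":-0.018,"jaw":0.45},
    {"x":0.86,"y":-0.045,"z":0,"rx":0.01,"ry":-0.011,"rz":-0.018,"jaw":0.45}
  ]
}}

```text
clock: 20.75
ee_pos: [0.5576, -0.1443, 0.2206]
eef_rot: [0.708, -0.035, 0.704, 0.026]
wrist_force: [0.4, 0.0, 0.1]
grip_width: 0.549
```

```bash
python3 - <<'E'
from h import *
show();want([.558,-.141,.2175],frame([.005,-.01,-1],[-.089,.996,0]))
E
```

```text
t 20.75 tcp [ 0.5576 -0.1443  0.2206] F [0.4 0.  0.1] w 0.549 q [-0.38 -0.06  1.75 -0.01  1.45 -2.03]
tool axes(cols) [[0.006, -0.086, 0.996], [-0.012, 0.996, 0.086], [-1.0, -0.013, 0.005]]
xyz [0.031 0.033 0.007] r [-0.005  0.002  0.004]
```

Grip at the earlier pose.

{"name": "arm_command", "arguments": {
  "increments": [
    {"x":0.03,"y":0.033,"z":0.005,"rx":0,"ry":0,"rz":0,"jaw":0.45},
    {"x":0.03,"y":0.033,"z":0.005,"rx":0,"ry":0,"rz":0,"jaw":1},
    {"x":0.03,"y":0.033,"z":0.005,"rx":0,"ry":0,"rz":0,"jaw":1},
    {"x":0.03,"y":0.033,"z":0.005,"rx":0,"ry":0,"rz":0,"jaw":1},
    {"x":0.03,"y":0.033,"z":0.005,"rx":0,"ry":0,"rz":0,"jaw":1},
    {"x":0.03,"y":0.033,"z":0.005,"rx":0,"ry":0,"rz":0,"jaw":1},
    {"x":0.03,"y":0.033,"z":0.005,"rx":0,"ry":0,"rz":0,"jaw":1}
  ]
}}

```text
clock: 21.33
ee_pos: [0.5584, -0.1423, 0.2191]
eef_rot: [0.709, -0.036, 0.704, 0.025]
wrist_force: [-0.3, -5.5, 3.9]
grip_width: 0.125
```

```bash
python3 - <<'E'
from h import *
show()
p,R,s=T()
f=lambda t:(.235*np.cos(t)-.012*np.sin(t))*UX+(.235*np.sin(t)+.012*np.cos(t))*UZ
for t in np.linspace(.549,0,10): print(round(t,3),(R.T@(f(t)-f(.61))/.1).round(3))
E
```

```text
t 21.33 tcp [ 0.5584 -0.1423  0.2191] F [-0.3 -5.5  3.9] w 0.125 q [-0.37 -0.06  1.75 -0.01  1.44 -2.03]
tool axes(cols) [[0.008, -0.086, 0.996], [-0.015, 0.996, 0.086], [-1.0, -0.016, 0.007]]
0.549 [ 0.117 -0.083 -0.001]
0.488 [ 0.239 -0.158 -0.001]
0.427 [ 0.366 -0.226 -0.002]
0.366 [ 0.496 -0.286 -0.003]
0.305 [ 0.63  -0.338 -0.003]
0.244 [ 0.767 -0.382 -0.004]
0.183 [ 0.906 -0.417 -0.005]
0.122 [ 1.047 -0.444 -0.006]
0.061 [ 1.189 -0.462 -0.007]
0.0 [ 1.332 -0.471 -0.008]
```

{"name": "arm_command", "arguments": {
  "increments": [
    {"x":0.117,"y":-0.083,"z":0,"rx":0,"ry":0,"rz":0,"jaw":1},
    {"x":0.24,"y":-0.158,"z":0,"rx":0,"ry":0,"rz":0,"jaw":1},
    {"x":0.366,"y":-0.226,"z":0,"rx":0,"ry":0,"rz":0,"jaw":1},
    {"x":0.496,"y":-0.286,"z":0,"rx":0,"ry":0,"rz":0,"jaw":1},
    {"x":0.63,"y":-0.338,"z":0,"rx":0,"ry":0,"rz":0,"jaw":1},
    {"x":0.767,"y":-0.382,"z":0,"rx":0,"ry":0,"rz":0,"jaw":1},
    {"x":0.906,"y":-0.417,"z":0,"rx":0,"ry":0,"rz":0,"jaw":1},
    {"x":0.906,"y":-0.417,"z":0,"rx":0,"ry":0,"rz":0,"jaw":1}
  ]
}}

```text
clock: 22.0
ee_pos: [0.5623, -0.1848, 0.1265]
eef_rot: [0.709, -0.035, 0.704, 0.026]
wrist_force: [4.7, -2.2, -8.0]
grip_width: 0.123
```

```bash
python3 - <<'E'
from h import *
show()
p,R,s=T()
f=lambda t:(.235*np.cos(t)-.012*np.sin(t))*UX+(.235*np.sin(t)+.012*np.cos(t))*UZ
p0=np.array([.5584,-.1423,.2191])
for t in np.linspace(.122,-.02,5): print(round(t,3),(R.T@(p0+f(t)-f(.61)-p)/.1).round(3))
E
```

```text
t 22.00 tcp [ 0.5623 -0.1848  0.1265] F [ 4.7 -2.2 -8. ] w 0.123 q [-0.44  0.05  1.79 -0.01  1.28 -2.09]
tool axes(cols) [[0.007, -0.086, 0.996], [-0.013, 0.996, 0.086], [-1.0, -0.014, 0.006]]
0.122 [ 0.114 -0.032 -0.002]
0.086 [ 0.197 -0.044 -0.003]
0.051 [ 0.28  -0.053 -0.003]
0.016 [ 0.363 -0.059 -0.004]
-0.02 [ 0.446 -0.062 -0.004]
```

{"name": "arm_command", "arguments": {
  "increments": [
    {"x":0.114,"y":-0.032,"z":0,"rx":0,"ry":0,"rz":0,"jaw":1},
    {"x":0.2,"y":-0.044,"z":0,"rx":0,"ry":0,"rz":0,"jaw":1},
    {"x":0.28,"y":-0.053,"z":0,"rx":0,"ry":0,"rz":0,"jaw":1},
    {"x":0.36,"y":-0.059,"z":0,"rx":0,"ry":0,"rz":0,"jaw":1},
    {"x":0.4,"y":-0.06,"z":0,"rx":0,"ry":0,"rz":0,"jaw":1},
    {"x":0.42,"y":-0.06,"z":0,"rx":0,"ry":0,"rz":0,"jaw":1},
    {"x":0.43,"y":-0.06,"z":0,"rx":0,"ry":0,"rz":0,"jaw":1}
  ]
}}

```text
clock: 22.58
ee_pos: [0.563, -0.1906, 0.084]
eef_rot: [0.708, -0.035, 0.704, 0.026]
wrist_force: [-4.1, 4.4, 9.2]
grip_width: 0.125
```

```bash
python3 - <<'E'
from h import *
show()
E
```

```text
t 22.58 tcp [ 0.563  -0.1906  0.084 ] F [-4.1  4.4  9.2] w 0.125 q [-0.45  0.11  1.81 -0.01  1.21 -2.1 ]
tool axes(cols) [[0.006, -0.086, 0.996], [-0.012, 0.996, 0.087], [-1.0, -0.012, 0.005]]
```

{"name": "arm_command", "arguments": {
  "increments": [
    {"x":0.03,"y":0,"z":0,"rx":0,"ry":0,"rz":0,"jaw":1},
    {"x":0.05,"y":0,"z":0,"rx":0,"ry":0,"rz":0,"jaw":1},
    {"x":0.05,"y":0,"z":0,"rx":0,"ry":0,"rz":0,"jaw":1}
  ]
}}

```text
clock: 22.83
ee_pos: [0.5631, -0.1906, 0.0837]
eef_rot: [0.708, -0.035, 0.705, 0.027]
wrist_force: [-13.8, 6.1, 24.6]
grip_width: 0.121
```

```bash
python3 - <<'E'
from h import *
show()
d=cam("side");crop(d,200,130,370,270,"s17.png")
P=cloud(d); q=P-H; S,L,Z=q@UX,q@V,P[...,2]
m=(S>-.02)&(S<.17)&(abs(L)<.04)&(Z>.075)&(Z<.115); print(m.sum(),np.polyfit(S[m],Z[m],1))
d=cam("scene");P=cloud(d); q=P-H; S,L,Z=q@UX,q@V,P[...,2]
m=(S>-.02)&(S<.17)&(abs(L)<.04)&(Z>.075)&(Z<.115); print(m.sum(),np.polyfit(S[m],Z[m],1))
E
```

```text
t 22.83 tcp [ 0.5631 -0.1906  0.0837] F [-13.8   6.1  24.6] w 0.121 q [-0.45  0.11  1.81 -0.01  1.21 -2.1 ]
tool axes(cols) [[0.004, -0.088, 0.996], [-0.012, 0.996, 0.088], [-1.0, -0.012, 0.003]]
s17.png scale 4.285714285714286 origin 200 130
1306 [0.0003159  0.08747254]
1472 [-0.00027769  0.08830036]
```

View pics/s17.png

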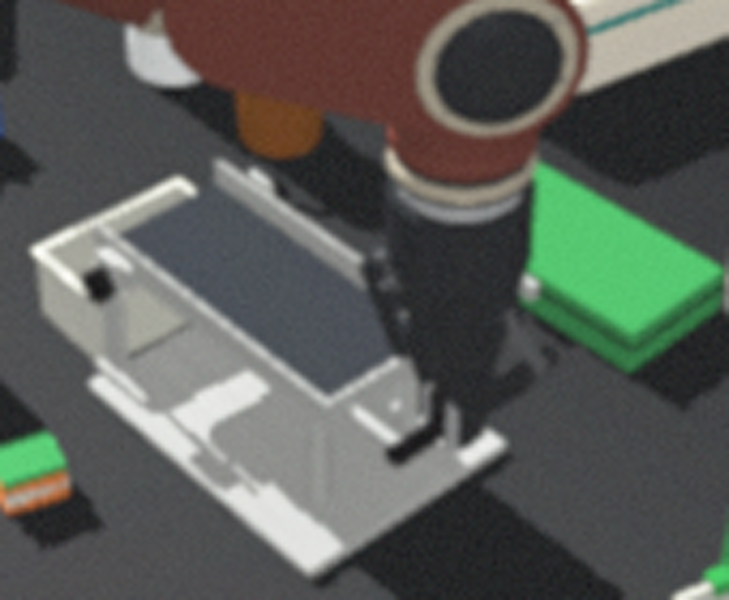

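{"name": "arm_command", "arguments": {
  "increments": [
    {"x":0.03,"y":0,"z":0,"rx":0,"ry":0,"rz":0,"jaw":0.45},
    {"x":0.03,"y":0,"z":0,"rx":0,"ry":0,"rz":0,"jaw":0.45},
    {"x":0.03,"y":0,"z":0,"rx":0,"ry":0,"rz":0,"jaw":0.45},
    {"x":0.03,"y":0,"z":0,"rx":0,"ry":0,"rz":0,"jaw":0.45}
  ]
}}

```text
clock: 23.27
ee_pos: [0.5628, -0.1905, 0.0799]
eef_rot: [0.707, -0.035, 0.705, 0.027]
wrist_force: [0.7, 0.3, -0.7]
grip_width: 0.552
```

{"name": "arm_command", "arguments": {
  "increments": [
    {"x":-0.3,"y":0,"z":0,"rx":0,"ry":0,"rz":0,"jaw":0.45},
    {"x":-0.6,"y":0,"z":0,"rx":0,"ry":0,"rz":0,"jaw":0.45},
    {"x":-1,"y":0,"z":0,"rx":0,"ry":0,"rz":0,"jaw":0.45},
    {"x":-1,"y":0,"z":0,"rx":0,"ry":0,"rz":0,"jaw":0.45}
  ]
}}

```text
clock: 23.6
ee_pos: [0.5664, -0.1912, 0.1886]
eef_rot: [0.712, -0.037, 0.701, 0.024]
wrist_force: [1.6, -0.3, 2.0]
grip_width: 0.544
```

{"name": "arm_command", "arguments": {
  "increments": [
    {"x":-1,"y":0,"z":-0.3,"rx":0,"ry":0,"rz":0,"jaw":0.45},
    {"x":-1,"y":0,"z":-0.3,"rx":0,"ry":0,"rz":0,"jaw":0.45},
    {"x":-1,"y":0,"z":-0.3,"rx":0,"ry":0,"rz":0,"jaw":0.45},
    {"x":-1,"y":0.3,"z":-0.5,"rx":0,"ry":0,"rz":0,"jaw":0.45}
  ]
}}

```text
clock: 23.93
ee_pos: [0.5157, -0.168, 0.2952]
eef_rot: [0.716, -0.039, 0.697, 0.02]
wrist_force: [-0.6, 0.9, 1.4]
grip_width: 0.553
```

```bash
python3 - <<'E'
from h import *
show()
for n in ("side","scene","wrist"):
    d=cam(n);P=cloud(d); q=P-H; S,L,Z=q@UX,q@V,P[...,2]
    m=(S>-.02)&(S<.17)&(abs(L)<.04)&(Z>.075)&(Z<.115); print(n,m.sum(),np.polyfit(S[m],Z[m],1))
    crop(d,0,0,512,384,n+"18.png")
    if n=="scene": crop(d,200,100,340,260,"c18.png")
E
```

```text
t 23.93 tcp [ 0.5157 -0.168   0.2952] F [-0.6  0.9  1.4] w 0.553 q [-0.45 -0.2   1.75 -0.01  1.56 -2.1 ]
tool axes(cols) [[0.028, -0.083, 0.996], [-0.025, 0.996, 0.084], [-0.999, -0.027, 0.025]]
side 1340 [-0.00122932  0.08754062]
side18.png scale 1.5625 origin 0 0
scene 1479 [-3.09450465e-05  8.82738543e-02]
scene18.png scale 1.5625 origin 0 0
c18.png scale 3.75 origin 200 100
wrist 13063 [-0.00077529  0.08802196]
wrist18.png scale 1.5625 origin 0 0
```

View pics/side18.png

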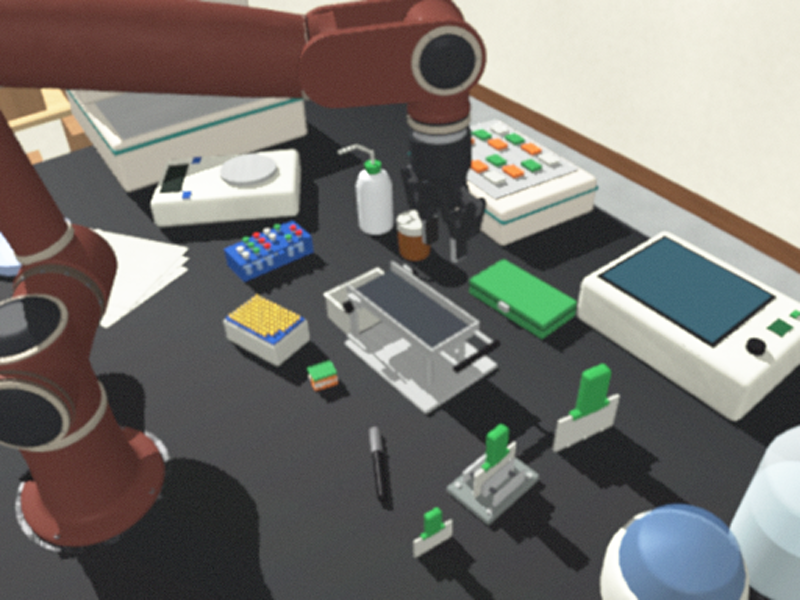

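View pics/c18.png

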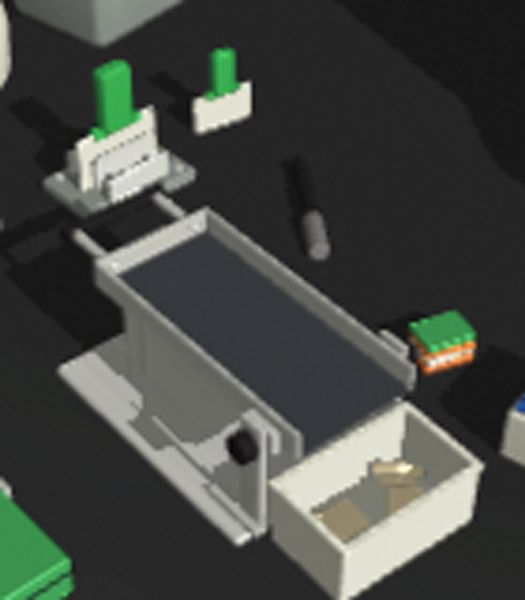

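View pics/wrist18.png

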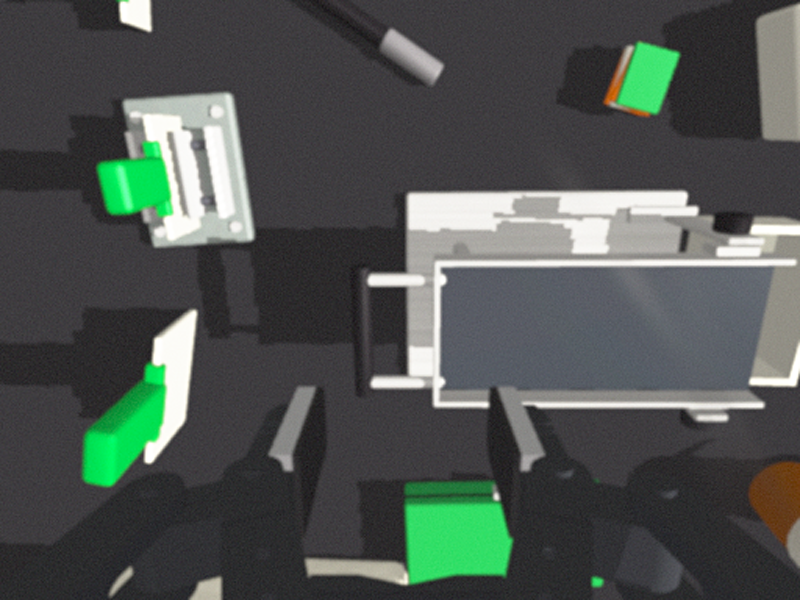

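{"name": "arm_command", "arguments": {
  "increments": [
    {"x":0,"y":0,"z":0,"rx":0,"ry":0,"rz":0,"jaw":0.45},
    {"x":0,"y":0,"z":0,"rx":0,"ry":0,"rz":0,"jaw":0.45}
  ]
}}

```text
clock: 24.25
ee_pos: [0.5118, -0.1633, 0.286]
eef_rot: [0.711, -0.038, 0.701, 0.025]
wrist_force: [-0.5, 0.1, 0.4]
grip_width: 0.549
```

```bash
python3 - <<'E'
from h import *
z=np.load("d0.npz"); d=cam("scene")
df=(cv2.absdiff(d["pixels"],z["a"]).max(2)>60).astype(np.uint8); k,l,st,c=cv2.connectedComponentsWithStats(df)
print([(s.tolist()) for s in st[1:] if s[4]>12])
print(order.sign_off())
E
```

```text
[[252, 0, 7, 4, 19], [233, 4, 34, 22, 465], [232, 29, 33, 27, 488], [497, 30, 7, 12, 19], [487, 43, 10, 15, 43], [269, 46, 18, 12, 94], [261, 58, 8, 11, 27], [498, 60, 14, 9, 44], [425, 64, 64, 66, 1144], [397, 66, 10, 28, 134], [440, 68, 15, 5, 40], [138, 71, 21, 22, 265], [410, 70, 6, 31, 70], [417, 70, 17, 26, 239], [490, 72, 6, 12, 46], [499, 75, 7, 7, 29], [240, 78, 7, 12, 73], [253, 88, 7, 11, 21], [477, 93, 35, 13, 169], [184, 108, 10, 19, 116], [455, 110, 48, 42, 788], [495, 110, 9, 6, 23], [257, 171, 12, 10, 105], [269, 179, 12, 10, 108], [266, 195, 15, 12, 117], [302, 223, 8, 3, 15]]
the job is handed in; nothing more can be done
None
```

The job is done and handed in at about 24.3 s of the 70 s allowed. I tipped the tray to its stop by the bar and swept all three wax lumps over the lip into the cup with the 82 mm scraper. I then pressed the scraper home in its clip and lowered the tray flat.

**Last checks:**
- **Wax:** all three lumps are in the cup, seen in the scene and wrist views. The tray floor is empty, and only the blade touched the wax.
- **Scraper:** it met firm resistance (17 N, no further movement) when pressed in. Its handle top is back at 0.119 m, and its centre is within about 1 mm of where it started.
- **Tray:** pressed to the lower stop (about 25 N, no further movement). With the arm away, the fitted floor slope was between 0 and -0.0012 rad in the three cameras.
- **Cup and bystanders:** comparing the scene camera before and after showed changes at the wax positions and in the cup, plus areas I took to be the arm, the gripper and their shadows without checking each one. Nothing else in the pictures looked moved, and the cup is upright.

Two small differences turned up. The tipped floor measured about 0.604 rad with the wrist and scene cameras, against the 0.61 stop, although the bar had stopped firmly there. The side camera saw too little of the floor to compare. The second grip on the bar also sat about 2 mm higher than the first. Neither affected the result.

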